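# Close the setting mould over two small tea cakes

### The arm

A 6-joint arm with a two-finger parallel gripper is mounted at the origin on the work surface. World frame = base frame: x ahead of the robot, y to its left, z up, the work surface at z = 0. Lengths are in m, angles in rad, forces in N, time in s.
With the tool pointing down it reaches from about 0.4 to 0.925 m from the base axis. Payload 12.5 kg.
Tool frame: the origin (TCP) lies at the very end of the fingers, on their centre line; the grasp point (between the pads) lies 19 mm behind it; z points along the fingers, y is the line along which they close (so a half turn about z gives the same grasp; the last joint's range is limited). The gripper opens to 95 mm and grips with 3 to 60 N. Pads are 20 mm wide; open, the fingers measure 119 mm over their backs; the gripper's body (75 mm by 180 mm) begins 59 mm behind the grasp point.
Start: joints at [1.077, 0.491, 1.559, -0, 1.092, -0.106], TCP at [0.236, 0.579, 0.215] pointing down, gripper open.
Joint ranges: [-3.1, 3.1], [-0.84, 2.19], [0.05, 2.79], [-1.13, 4.28], [0.06, 2.93], [-2.69, 2.69]. Speed limits (rad/s): [2.22, 2.22, 2.79, 3.14, 3.14, 3.14].

### API

Orientations are given as a unit quaternion [x, y, z, w].
In Python, from station import env gives the robot as it stands. The module is installed in compiled form; this text tells all that it offers.
- The arm moves only by the tool carry_out, never from a script. Its argument "deltas" is a list of rows, each an object of numbers: "tx", "ty", "tz": the shift along the tool's x, y, z normalised to -1 to 1, where 1 is 0.2 m; "wx", "wy", "wz": the turn, a rotation vector about the tool's x, y, z normalised to -1 to 1, where 1 is 90 degrees; "jaw": the opening, from -1 (shut) to 1 (fully open). A call has exactly 8 rows; each row is the pose to reach, as a shift and turn from the pose commanded when the call began, along the tool's axes at that moment; what a row does not reach only later rows make up. A row lasts 1/10 s, in which the tool goes at most 50 mm and 8.59 degrees, less where a joint would pass 70% of its speed; a pose out of reach is approached as far as the arm can. A call with a number of a shift or a turn outside -1 to 1 is refused whole. A call with a gripper value outside its range is refused whole. The fingers move at their own pace and stop on an object; "squeeze" is the grip in N (left out, the last holds). Time passes only in rows, so rows that repeat a pose let the fingers close, or fill a call up. It gives the time, the measured TCP pose, the force, the opening and the grip force at its end, in the units of the state.
- env.state(): the state, without advancing time (a new reading comes with each control period).
- env.read_camera(name): name is "side" or "top" or "wrist"; returns a dict with "img" (384x512x3 uint8, blue, green, red), "range_z" (384x512 float32, m along the optical axis (not along the pixel's ray), 0 where there is no reading), "fovy" (degrees; the focal length in pixels is half the picture's height over the tangent of half this angle, whatever the lens; pixels are square), "cx", "cy" (the principal point, pixels), "T" (4x4, takes a point from camera to world coordinates); the wrist camera has in their place "mount" (4x4, takes a point from camera to tool coordinates, whose origin is the TCP and whose axes are the flange's). Camera axes: x right, y up, looking along -z (the intrinsics and any distortion apply to the point x, -y, -z); pixel columns grow to the right and rows downward; lengths in m; the calibration is good to about 2 mm. A picture is of the moment at which its call begins: read the wrist's pose just before it.
- env.job_done(): hands the job in; it is judged then, once.
Trained networks look in the newest picture that a camera, given by its name, has taken for a name from the list of things; names that differ only in an ending like _2 or _b are one class to them, and where a whole thing is asked for, a point or a joint stands for the part that bears it (a point fixed in the world has none). Each returns a list of dicts, best first, with "conf" (0 to 1); they miss things now and then, are a little off and sometimes report something else, mostly with a low value. They report only what shows in the picture. A call takes as long as a camera call.
- env.recognise(camera, target): "extent" ([left, top, right, bottom] in pixels, round what is visible of it).
- env.spot_point(camera, target): "at" ([column, row] in pixels: a listed point, or the origin of a listed thing).
The state is a dict: "t": time; "joint_pos": joint angles; "dq": joint speeds; "effort": joint torques, N m; "tool_pos": TCP position; "tool_rot": TCP orientation; "wrist_force": force on the tool from outside, world axes, zero at the start; "torque": the same for the moment, N m; "finger_gap": finger opening in m; "gripper_force": force on a finger pad.
Only numpy, scipy, OpenCV 4.12 (cv2) and the standard library are available. Lean on these libraries where they do the work, as an engineer would, in place of code of your own. Each camera call takes 0.05 s, during which the arm holds its last target. There are 200 camera calls.

### The job

Take the two small round tea cakes from the wooden drying board and lay one flat in each well of the white setting mould. Then lift the top mould half, the plate with the bar handle, off the sloping rest and lower it over the mould's two pins, without letting it drop, until it lies flush on the lower half, and let go. Leave everything else on the table where it is.

Things in the scene. Friction and masses are not known exactly. Their poses are not given: they have to be found in the camera images.
- mould: lower half of the setting mould, fixed, left or right of the robot: white block 110 (x) x 200 (y) x 30 mm on a steel base plate 130 x 240 x 10 mm. Origin: centre of the base plate's underside, on the table; z up, y along the length (roughly along world x); top face 40 mm above the table. In that face are two round wells, beyond them at the ends stand two upright pins, all on the centre line x = 0
- mould_top (a point): centre of the mould's top face, where the top half's underside must lie (z up, axes as the mould)
- well_a (a point): centre of the floor of the well at y = -39 mm of the mould: round, 65 mm wide, 12 mm deep below the top face
- well_b (a point): centre of the floor of the like well at y = +39 mm of the mould
- pin_a (a point): tip of the steel pin at y = -86 mm of the mould: 12 mm thick, 48 mm tall above the top face, the upper 8 mm tapering to 5 mm
- pin_b (a point): tip of the like pin at y = +86 mm of the mould
- top_half: loose top mould half, 0.5 to 0.8 kg: white plate 110 (x) x 200 (y) x 26 mm, the same end for end; two through holes 14.5 mm wide for the pins at y = -86 and +86 mm; in its underside two pockets 68 mm wide, 18 mm deep at y = -39 and +39 mm go over the cakes. Origin: centre of its underside; z towards the handle. It starts on the rest, tilted 35 degrees: z leans away from the robot, y level
- handle (a point): middle of the top half's handle: flat-sided steel bar 22 (x) x 110 (y) x 24 mm, its middle 60 mm above the underside (34 mm above the plate's top face), on two posts at y = -45 and +45 mm; axes as the top half
- rest: wooden draining rest, fixed, 150 x 220 mm, about 105 mm tall: its slope faces away from the robot (its -x, roughly world +x) at 35 degrees from level, with a ledge at the foot that rises 13 mm above the slope and stops the plate. Origin: centre of its underside on the table; z up
- board: slatted wooden drying board, fixed, 150 (x) x 280 (y) mm, its top 24 mm above the table. Origin: centre of its underside on the table; z up. The two small cakes and a tea brick lie on it in a row along y, about 95 mm apart, in any order
- small_cake_a: small dark tea cake, loose: disc 60 mm across, 28 mm thick with slightly rounded edges, about 70 g, lying flat on the board. Origin: its centre, 14 mm above its underside; z is its axis. The two small cakes are alike and may go in either well; lying in a well, its centre is 14 mm above the well's floor and it stands 16 mm above the mould's top face
- small_cake_b: the other small tea cake, just the same
- tea_brick: rectangular tea brick 90 (x) x 60 (y) x 22 mm on the board, loose, not wanted; leave alone. Origin: centre of its underside
- caliper: flat steel caliper, beam 240 mm along its y, jaws 72 mm long towards its +x, up to 13 mm thick, loose, leave alone. Origin: middle of the beam's underside
- caddy: round metal tea caddy 87 mm across, 120 mm tall, loose, leave alone. Origin: centre of its underside
- brush: flat brush 200 mm long along its x, loose, leave alone. Origin: middle of its underside
- steam_cup: open steel cup 104 mm across, 110 mm tall, loose, leave alone. Origin: centre of its underside
- tea_pick: tea pick with a wooden grip, 170 mm long along its x, 26 mm thick, loose, leave alone. Origin: middle of its underside

How it is judged:
On the way, in this order (a step that is already met when the one before it is completed fails the run):
1. one small tea cake lies flat in each well of the mould, released (((horizontal distance between small_cake_a and well_a below 0.006 m and z of small_cake_a in the frame of well_a between 0.011 and 0.017 m and horizontal distance between small_cake_b and well_b below 0.006 m and z of small_cake_b in the frame of well_b between 0.011 and 0.017 m) or (horizontal distance between small_cake_a and well_b below 0.006 m and z of small_cake_a in the frame of well_b between 0.011 and 0.017 m and horizontal distance between small_cake_b and well_a below 0.006 m and z of small_cake_b in the frame of well_a between 0.011 and 0.017 m)) and contact force between the fingers and small_cake_a below 0.2 N and contact force between the fingers and small_cake_b below 0.2 N), for 0.2 s.
2. the top half is over both pins and flush on the lower half (horizontal distance between top_half and mould_top below 0.004 m and z of top_half in the frame of mould_top between -0.002 and 0.002 m and angle between the y axis of top_half and the y axis of mould, either way round below 0.05 rad and angle between top_half's own z axis and vertical below 0.025 rad), for 0.2 s.
At the end, for the whole second after the job is handed in: A small cake in each well (within 6 mm of its axis, centre 11 to 17 mm above its floor); the top half over both pins, flush (underside within 2 mm of the mould's top, centre within 4 mm, level to 0.025 rad, lengthwise to 0.05 rad, either way round), at rest; all released (all of step 1 and all of step 2 and contact force between the fingers and top_half below 0.2 N and linear speed of top_half below 0.02 m/s); the robot touches nothing.
It fails at once if the top half is dropped onto the mould (falls freely faster than 0.3 m/s over it) (horizontal distance between top_half and mould_top below 0.04 m and contact force between the fingers and top_half below 0.5 N and linear speed of top_half above 0.3 m/s).
It fails at once if a bystander (tea brick, caliper, caddy, brush, cup or tea pick) is moved by more than 25 mm (distance of any of tea_brick, caliper, caddy, brush, steam_cup, tea_pick from where it was at the start of the episode above 0.025 m).
It also fails if it takes over 72 s, if anything falls off the work surface, if the arm or the gripper's body presses on something with over 40 N, if the wrist force passes 120 N, or if a joint passes its speed limit or range.

## Working session

There is one attempt and no reset: what is moved stays moved. The work goes in short steps, Python scripts to look and compute and a tool call to move; the robot and the scene stay as the last step left them, time stands still between calls to the robot, and variables do not carry over. Pictures are saved under pics/ and viewed, at most 10 in all, crops included, and the job is handed in when it is done.

Besides the shell and the picture viewer there is one more tool, called after "Call:" as name(argument=value, ...) on one line, values as JSON. carry_out: Moves the arm, as the interface text tells. Its arguments: {"type":"object","properties":{"deltas":{"type":"array"},"squeeze":{"type":"number"}},"required":["deltas"]}

```bash
mkdir -p pics
cat > h.py <<'E'
import numpy as np, cv2
from scipy.spatial.transform import Rotation as R
from station import env
def look(n):
    s=env.state(); c=env.read_camera(n)
    if n=='wrist':
        T=np.eye(4);T[:3,:3]=R.from_quat(s['tool_rot']).as_matrix();T[:3,3]=s['tool_pos']
        c['T']=T@c['mount']
    return c
def cloud(c):
    d=c['range_z'];h,w=d.shape;f=h/2/np.tan(np.radians(c['fovy'])/2)
    v,u=np.mgrid[:h,:w]
    P=np.stack([(u-c['cx'])/f*d,-(v-c['cy'])/f*d,-d],-1)
    W=P@c['T'][:3,:3].T+c['T'][:3,3]; W[d==0]=np.nan
    return W
E
python3 - <<'E'
from h import *
print(env.state())
for n in ['top','side']:
    c=look(n);cv2.imwrite(f'pics/{n}0.png',c['img']);W=cloud(c);np.save(n+'W.npy',W)
    print(n,c['fovy'],c['cx'],c['cy'],[k for k in c],np.round(c['T'],3).tolist())
    for t in ['mould_top','well_a','well_b','pin_a','pin_b','top_half','handle','small_cake_a','tea_brick','rest','board']:
        for r in env.spot_point(n,t)[:3]:
            u,v=map(int,np.round(r['at'])); print(t,round(r['conf'],2),u,v,W[min(v,383),min(u,511)].round(3))
E
```

```text
{'t': 0.0, 'joint_pos': array([ 1.07741482e+00,  4.91540081e-01,  1.55945737e+00,  1.24965296e-05,
        1.09170507e+00, -1.05651792e-01]), 'dq': array([ 0.0001343 ,  0.00165413,  0.00115368,  0.00029052,  0.00056736,
       -0.00164479]), 'effort': array([-1.90849998e-03, -6.12639213e+01, -2.58175832e+01,  6.91884826e-02,
        4.82149317e-02, -1.60582217e-04]), 'tool_pos': array([0.23619213, 0.57838277, 0.21407113]), 'tool_rot': array([ 1.92655583e-01,  9.81266283e-01, -5.28591296e-04, -1.69034035e-04]), 'wrist_force': array([0.68645534, 0.00276646, 0.38806141]), 'torque': array([ 0.02428302, -0.00878786,  0.03354856]), 'gripper_force': 0.0, 'finger_gap': 0.09509927879555612}
top 51.25902789650674 257.9131772689458 188.88238380575697 ['img', 'range_z', 'fovy', 'cx', 'cy', 'T'] [[-0.023, 0.999, -0.035, 0.492], [-1.0, -0.022, 0.019, 0.028], [0.019, 0.036, 0.999, 1.435], [0.0, 0.0, 0.0, 1.0]]
mould_top 0.93 336 198 [ 0.502 -0.271  0.041]
well_a 0.7 334 188 [ 0.538 -0.268  0.024]
well_a 0.69 335 214 [ 0.446 -0.269  0.025]
well_a 0.65 254 179 [0.572 0.015 0.103]
well_b 0.7 334 188 [
[... 1152 characters left out ...]
269 [ 0.531 -0.262  0.03 ]
well_b 0.7 243 272 [ 0.46  -0.264  0.029]
pin_a 0.67 280 259 [ 0.601 -0.217  0.007]
pin_a 0.62 232 266 [ 0.425 -0.24   0.039]
pin_b 0.67 280 259 [ 0.601 -0.217  0.007]
pin_b 0.62 232 266 [ 0.425 -0.24   0.039]
top_half 0.79 267 199 [ 0.587 -0.003  0.094]
handle 0.89 272 187 [0.61  0.025 0.128]
handle 0.71 290 333 [ 0.582 -0.493  0.002]
handle 0.43 208 148 [0.389 0.346 0.056]
small_cake_a 0.69 207 148 [0.385 0.357 0.047]
small_cake_a 0.42 253 152 [0.577 0.296 0.053]
tea_brick 0.48 229 154 [0.475 0.305 0.048]
rest 0.81 263 212 [ 0.559 -0.082  0.12 ]
board 0.83 230 156 [0.477 0.289 0.051]
board 0.75 283 162 [0.704 0.265 0.005]
board 0.61 265 270 [ 0.538 -0.265  0.026]
```

Run:
```python
import cv2
a=cv2.imread('pics/top0.png')[100:290,110:390];cv2.imwrite('pics/t1.png',cv2.resize(a,None,fx=2.8,fy=2.8,interpolation=cv2.INTER_CUBIC))
```

```text
(no output)
```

View pics/t1.png

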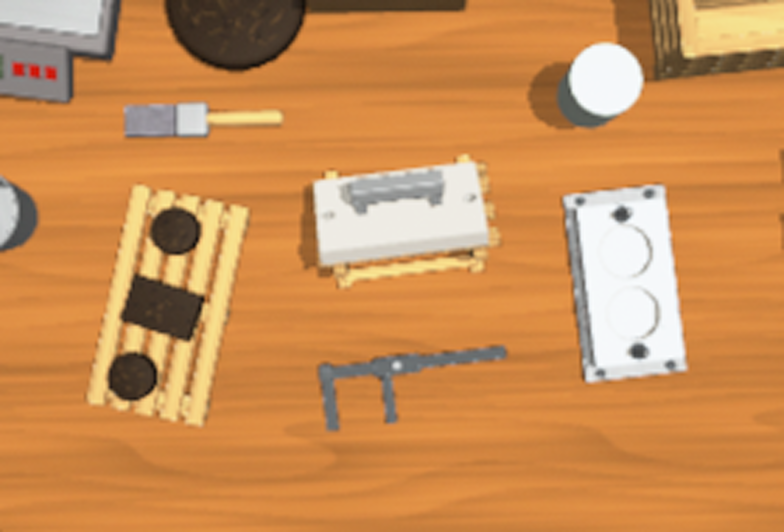

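View pics/side0.png

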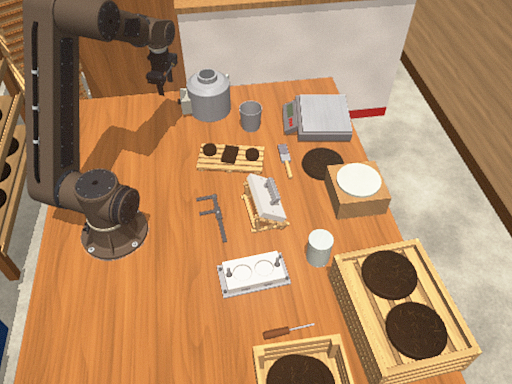

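The top view shows the cakes at crop (175,230) and (132,376), with the brick between them. The rest and plate are centred around (400,210) and the mould is on the right at (630,285). I'll take the near cake first, looking with the wrist camera.

```bash
cat >> h.py <<'E'
def down(yaw):  # closing axis y at world yaw (rad), z down; choose turn nearest to current
    s=env.state(); Rc=R.from_quat(s['tool_rot']).as_matrix(); best=None
    for k in (0,np.pi):
        y=np.array([np.cos(yaw+k),np.sin(yaw+k),0]); z=np.array([0,0,-1.]); M=np.stack([np.cross(y,z),y,z],1)
        if best is None or M[:,1]@Rc[:,1]>best[:,1]@Rc[:,1]: best=M
    return best
def go(p,M=None,ret=False):
    s=env.state(); Rc=R.from_quat(s['tool_rot']).as_matrix()
    d=Rc.T@(np.array(p)-s['tool_pos'])
    w=R.from_matrix(Rc.T@M).as_rotvec() if M is not None else np.zeros(3)
    print('t',(d/0.2).round(4),'w',(w/(np.pi/2)).round(4),'now',s['tool_pos'].round(4),'time',round(s['t'],2))
E
python3 - <<'E'
from h import *
go([.389,.345,.2],down(np.radians(74.6)))
print(look('wrist')['mount'].round(4).tolist())
E
```

```text
t [-1.1484 -0.7927  0.0733] w [ 0.0001  0.     -0.0758] now [0.2363 0.5786 0.2147] time 1.2
[[-0.0008, 0.9601, 0.2796, 0.0788], [1.0, 0.0006, 0.0008, -0.0001], [0.0006, 0.2796, -0.9601, -0.169], [0.0, 0.0, 0.0, 1.0]]
```

Call:
carry_out(deltas=[{"tx": -0.25,"ty": -0.17,"tz": 0.0,"wz": -0.02,"jaw": 1},{"tx": -0.45,"ty": -0.31,"tz": 0.03,"wz": -0.04,"jaw": 1},{"tx": -0.65,"ty": -0.45,"tz": 0.05,"wz": -0.076,"jaw": 1},{"tx": -0.85,"ty": -0.59,"tz": 0.07,"wz": -0.076,"jaw": 1},{"tx": -1.0,"ty": -0.74,"tz": 0.07,"wz": -0.076,"jaw": 1},{"tx": -1.0,"ty": -0.79,"tz": 0.07,"wz": -0.076,"jaw": 1},{"tx": -1.0,"ty": -0.79,"tz": 0.07,"wz": -0.076,"jaw": 1},{"tx": -1.0,"ty": -0.79,"tz": 0.07,"wz": -0.076,"jaw": 1}], squeeze=20)

```text
validation failed for argument at $.de...
```

```bash
cat >> h.py <<'E'
def fitdisc(W,zlo,zhi,c,rad):
    m=(W[...,2]>zlo)&(W[...,2]<zhi)&(np.hypot(W[...,0]-c[0],W[...,1]-c[1])<rad)
    P=W[m]; (x,y),r=cv2.minEnclosingCircle(P[:,:2].astype(np.float32)*1000)
    # hull-based area centroid
    h=cv2.convexHull(P[:,:2].astype(np.float32)); M=cv2.moments(h)
    return len(P),np.round([x/1000,y/1000,r/1000],4),np.round([M['m10']/M['m00'],M['m01']/M['m00'],np.sqrt(M['m00']/np.pi)],4),np.median(P[:,2]).round(4)
E
python3 - <<'E'
from h import *
c=look('wrist');cv2.imwrite('pics/w1.png',c['img']);W=cloud(c)
for r in env.spot_point('wrist','small_cake_a')[:3]:
    u,v=map(int,np.round(r['at'])); print(r,W[v,u].round(4)) 
print(env.recognise('wrist','small_cake_a')[:2])
p=W[v,u]
print(fitdisc(W,.046,.06,[.389,.345],.045))
go([.389,.345,.2],down(np.radians(74.6)))
E
```

```text
{'at': [137.1, 352.8], 'conf': 0.57} [0.3846 0.3613 0.0513]
[{'extent': [123.5, 328.0, 164.9, 356.4], 'conf': 0.84}]
(423, array([0.385 , 0.3667, 0.0212]), array([0.38  , 0.3681, 0.0146]), np.float64(0.0507))
t [-1.1485 -0.7927  0.0733] w [ 0.0001 -0.     -0.0758] now [0.2363 0.5786 0.2147] time 1.4
```

View pics/w1.png

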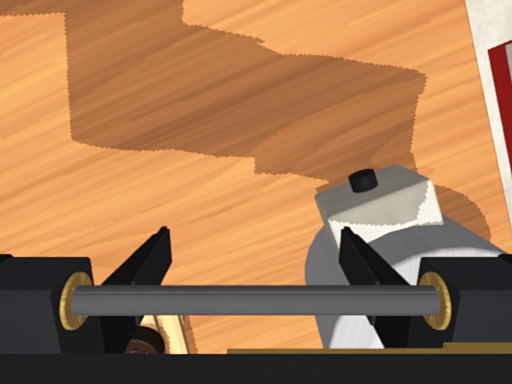

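The wrist view shows the fingers along the bottom and a cake edge at (145,340). The move was refused, probably because each row needs every key.

Call:
carry_out(deltas=[{"tx": -0.25,"ty": -0.17,"tz": 0,"wx": 0,"wy": 0,"wz": -0.02,"jaw": 1},{"tx": -0.45,"ty": -0.31,"tz": 0,"wx": 0,"wy": 0,"wz": -0.04,"jaw": 1},{"tx": -0.65,"ty": -0.45,"tz": 0,"wx": 0,"wy": 0,"wz": -0.076,"jaw": 1},{"tx": -0.85,"ty": -0.59,"tz": 0,"wx": 0,"wy": 0,"wz": -0.076,"jaw": 1},{"tx": -1.0,"ty": -0.74,"tz": 0,"wx": 0,"wy": 0,"wz": -0.076,"jaw": 1},{"tx": -1.0,"ty": -0.79,"tz": 0,"wx": 0,"wy": 0,"wz": -0.076,"jaw": 1},{"tx": -1.0,"ty": -0.79,"tz": 0,"wx": 0,"wy": 0,"wz": -0.076,"jaw": 1},{"tx": -1.0,"ty": -0.79,"tz": 0,"wx": 0,"wy": 0,"wz": -0.076,"jaw": 1}], squeeze=20)

```text
t: 2.2
tool_pos: [0.3616, 0.3575, 0.2149]
tool_rot: [0.134, 0.991, 0.0, 0.0]
wrist_force: [-0.4, 0.6, -0.7]
finger_gap: 0.095
gripper_force: 0.0
```

Run:
```python
from h import *
c=look('wrist');cv2.imwrite('pics/w2.png',c['img']);W=cloud(c)
for r in env.spot_point('wrist','small_cake_a')[:3]:
    u,v=map(int,np.round(r['at'])); print(r,W[v,u].round(4)) 
print(fitdisc(W,.046,.06,[.389,.345],.045),fitdisc(W,.046,.06,[.574,.294],.045))
go([.389,.345,.2],down(np.radians(74.6)))
```

```text
{'at': [257.3, 205.1], 'conf': 0.96} [0.3904 0.3516 0.0503]
{'at': [253.7, 341.1], 'conf': 0.8} [0.5569 0.3022 0.0502]
(2281, array([0.3926, 0.3541, 0.0298]), array([0.3925, 0.3543, 0.0293]), np.float64(0.0509)) (742, array([0.5658, 0.2991, 0.0292]), array([0.5573, 0.3018, 0.0195]), np.float64(0.0506))
t [-0.1504 -0.026   0.0734] w [0.0003 0.0001 0.0012] now [0.3614 0.3579 0.2147] time 2.3
```

View pics/w2.png

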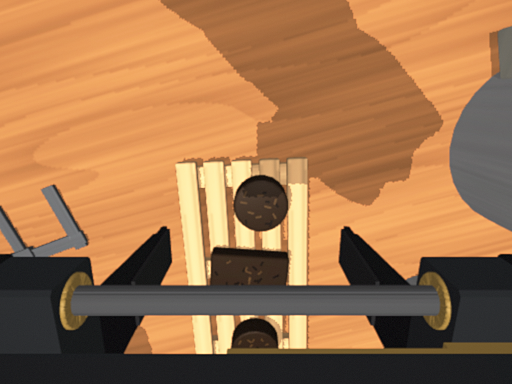

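The cake is at pixel (261,203), aligned with the fingers, and the brick lies behind it. I'll descend and grip.

Call:
carry_out(deltas=[{"tx": -0.155,"ty": 0.022,"tz": 0.15,"wx": 0,"wy": 0,"wz": 0,"jaw": 1},{"tx": -0.155,"ty": 0.022,"tz": 0.4,"wx": 0,"wy": 0,"wz": 0,"jaw": 1},{"tx": -0.155,"ty": 0.022,"tz": 0.65,"wx": 0,"wy": 0,"wz": 0,"jaw": 1},{"tx": -0.155,"ty": 0.022,"tz": 0.8,"wx": 0,"wy": 0,"wz": 0,"jaw": 1},{"tx": -0.155,"ty": 0.022,"tz": 0.898,"wx": 0,"wy": 0,"wz": 0,"jaw": 1},{"tx": -0.155,"ty": 0.022,"tz": 0.898,"wx": 0,"wy": 0,"wz": 0,"jaw": 1},{"tx": -0.155,"ty": 0.022,"tz": 0.898,"wx": 0,"wy": 0,"wz": 0,"jaw": -1},{"tx": -0.155,"ty": 0.022,"tz": 0.898,"wx": 0,"wy": 0,"wz": 0,"jaw": -1}], squeeze=20)

```text
t: 3.1
tool_pos: [0.3931, 0.3536, 0.0362]
tool_rot: [0.133, 0.991, 0.001, 0.001]
wrist_force: [0.4, -0.1, -0.3]
finger_gap: 0.0843
gripper_force: 0.0
```

Call:
carry_out(deltas=[{"tx": 0,"ty": 0,"tz": 0,"wx": 0,"wy": 0,"wz": 0,"jaw": -1},{"tx": 0,"ty": 0,"tz": 0,"wx": 0,"wy": 0,"wz": 0,"jaw": -1},{"tx": 0,"ty": 0,"tz": -0.1,"wx": 0,"wy": 0,"wz": 0,"jaw": -1},{"tx": 0,"ty": 0,"tz": -0.3,"wx": 0,"wy": 0,"wz": 0,"jaw": -1},{"tx": 0,"ty": 0,"tz": -0.5,"wx": 0,"wy": 0,"wz": 0,"jaw": -1},{"tx": 0,"ty": 0,"tz": -0.7,"wx": 0,"wy": 0,"wz": 0,"jaw": -1},{"tx": 0,"ty": 0,"tz": -0.8,"wx": 0,"wy": 0,"wz": 0,"jaw": -1},{"tx": 0,"ty": 0,"tz": -0.8,"wx": 0,"wy": 0,"wz": 0,"jaw": -1}], squeeze=20)

```text
t: 3.9
tool_pos: [0.3936, 0.3533, 0.1984]
tool_rot: [0.134, 0.991, 0.002, 0.002]
wrist_force: [-0.1, 0.4, 0.0]
finger_gap: 0.0207
gripper_force: 0.0
```

```bash
cat >> h.py <<'E'
def held():  # cake between the fingers, in tool coords, from wrist depth
    c=look('wrist'); W=cloud(c); s=env.state(); Rc=R.from_quat(s['tool_rot']).as_matrix()
    L=(W-s['tool_pos'])@Rc
    m=(L[...,2]>-.028)&(L[...,2]<-.0)&(np.abs(L[...,1])<.027)&(np.abs(L[...,0])<.04)
    P=L[m]; print('held n',len(P),'z med',np.median(P[:,2]).round(4),'x range',np.percentile(P[:,0],[0.5,50,99.5]).round(4))
    return c,L,P
E
python3 - <<'E'
from h import *
c,L,P=held();cv2.imwrite('pics/w3.png',c['img'])
print(P[:,0].max(), [ (round(yy,3),P[np.abs(P[:,1]-yy)<.002,0].max().round(4),P[np.abs(P[:,1]-yy)<.002,0].min().round(4)) for yy in np.arange(-.024,.025,.004)])
go([.53,-.26,.2],down(np.radians(97)))
E
```

```text
held n 797 z med -0.0171 x range [-0.0106  0.0103  0.0116]Traceback (most recent call last):
  File "<stdin>", line 3, in <module>
    return umr_maximum(a, axis, None, out, keepdims, initial, where)
ValueError: zero-size array to reduction operation maximum which has no identity
```

View pics/w3.png

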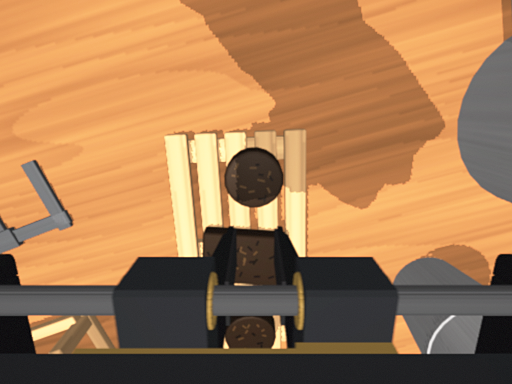

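The fingers had not closed before the lift, since they run at about 75 mm/s. The cake is still on the board at pixel (254,178), so I'll re-measure and grip again with a longer wait.

Run:
```python
from h import *
c=look('wrist');W=cloud(c)
f=fitdisc(W,.046,.06,[.3925,.354],.045);print(f)
go([f[1][0],f[1][1],.035],down(np.radians(74.6)))
```

```text
(2723, array([0.3922, 0.3524, 0.0299]), array([0.3918, 0.3524, 0.0294]), np.float64(0.0509))
t [ 0.002  -0.002   0.8009] w [0.0004 0.0003 0.0002] now [0.3926 0.3526 0.1952] time 4.0
```

Call:
carry_out(deltas=[{"tx": 0,"ty": 0,"tz": 0,"wx": 0,"wy": 0,"wz": 0,"jaw": 1},{"tx": 0,"ty": 0,"tz": 0,"wx": 0,"wy": 0,"wz": 0,"jaw": 1},{"tx": 0,"ty": 0,"tz": 0.1,"wx": 0,"wy": 0,"wz": 0,"jaw": 1},{"tx": 0,"ty": 0,"tz": 0.2,"wx": 0,"wy": 0,"wz": 0,"jaw": 1},{"tx": 0,"ty": 0,"tz": 0.3,"wx": 0,"wy": 0,"wz": 0,"jaw": 1},{"tx": 0,"ty": 0,"tz": 0.4,"wx": 0,"wy": 0,"wz": 0,"jaw": 1},{"tx": 0,"ty": 0,"tz": 0.5,"wx": 0,"wy": 0,"wz": 0,"jaw": 1},{"tx": 0,"ty": 0,"tz": 0.5,"wx": 0,"wy": 0,"wz": 0,"jaw": 1}], squeeze=20)

```text
t: 4.8
tool_pos: [0.3917, 0.3519, 0.0923]
tool_rot: [0.134, 0.991, -0.002, -0.002]
wrist_force: [-0.4, 0.8, -0.4]
finger_gap: 0.0714
gripper_force: 0.0
```

Call:
carry_out(deltas=[{"tx": 0,"ty": 0,"tz": 0.15,"wx": 0,"wy": 0,"wz": 0,"jaw": 1},{"tx": 0,"ty": 0,"tz": 0.3,"wx": 0,"wy": 0,"wz": 0,"jaw": 1},{"tx": 0,"ty": 0,"tz": 0.3,"wx": 0,"wy": 0,"wz": 0,"jaw": -1},{"tx": 0,"ty": 0,"tz": 0.3,"wx": 0,"wy": 0,"wz": 0,"jaw": -1},{"tx": 0,"ty": 0,"tz": 0.3,"wx": 0,"wy": 0,"wz": 0,"jaw": -1},{"tx": 0,"ty": 0,"tz": 0.3,"wx": 0,"wy": 0,"wz": 0,"jaw": -1},{"tx": 0,"ty": 0,"tz": 0.3,"wx": 0,"wy": 0,"wz": 0,"jaw": -1},{"tx": 0,"ty": 0,"tz": 0.3,"wx": 0,"wy": 0,"wz": 0,"jaw": -1}], squeeze=20)

```text
t: 5.6
tool_pos: [0.3932, 0.3531, 0.0361]
tool_rot: [0.134, 0.991, 0.001, 0.001]
wrist_force: [-0.4, -0.8, 8.6]
finger_gap: 0.0593
gripper_force: 20.0
```

Call:
carry_out(deltas=[{"tx": 0,"ty": 0,"tz": -0.15,"wx": 0,"wy": 0,"wz": 0,"jaw": -1},{"tx": 0,"ty": 0,"tz": -0.4,"wx": 0,"wy": 0,"wz": 0,"jaw": -1},{"tx": 0,"ty": 0,"tz": -0.65,"wx": 0,"wy": 0,"wz": 0,"jaw": -1},{"tx": 0,"ty": 0,"tz": -0.85,"wx": 0,"wy": 0,"wz": 0,"jaw": -1},{"tx": -0.1,"ty": -0.15,"tz": -0.92,"wx": 0,"wy": 0,"wz": 0,"jaw": -1},{"tx": -0.2,"ty": -0.3,"tz": -0.92,"wx": 0,"wy": 0,"wz": 0,"jaw": -1},{"tx": -0.3,"ty": -0.45,"tz": -0.92,"wx": 0,"wy": 0,"wz": 0,"jaw": -1},{"tx": -0.4,"ty": -0.6,"tz": -0.92,"wx": 0,"wy": 0,"wz": 0,"jaw": -1}])

```text
t: 6.4
tool_pos: [0.4381, 0.2145, 0.2197]
tool_rot: [0.134, 0.991, 0.0, 0.0]
wrist_force: [1.3, 0.1, -0.6]
finger_gap: 0.0593
gripper_force: 20.0
```

Call:
carry_out(deltas=[{"tx": -0.1,"ty": -0.15,"tz": 0,"wx": 0,"wy": 0,"wz": 0,"jaw": -1},{"tx": -0.2,"ty": -0.3,"tz": 0,"wx": 0,"wy": 0,"wz": 0,"jaw": -1},{"tx": -0.3,"ty": -0.45,"tz": 0,"wx": 0,"wy": 0,"wz": 0,"jaw": -1},{"tx": -0.4,"ty": -0.6,"tz": 0,"wx": 0,"wy": 0,"wz": 0,"jaw": -1},{"tx": -0.5,"ty": -0.75,"tz": 0,"wx": 0,"wy": 0,"wz": 0,"jaw": -1},{"tx": -0.6,"ty": -0.9,"tz": 0,"wx": 0,"wy": 0,"wz": 0,"jaw": -1},{"tx": -0.7,"ty": -1,"tz": 0,"wx": 0,"wy": 0,"wz": 0,"jaw": -1},{"tx": -0.7,"ty": -1,"tz": 0,"wx": 0,"wy": 0,"wz": 0,"jaw": -1}])

```text
t: 7.2
tool_pos: [0.5212, -0.0167, 0.2193]
tool_rot: [0.135, 0.991, -0.0, 0.001]
wrist_force: [-0.2, 0.9, -1.2]
finger_gap: 0.0593
gripper_force: 20.0
```

Call:
carry_out(deltas=[{"tx": -0.1,"ty": -0.15,"tz": 0,"wx": 0,"wy": 0,"wz": -0.05,"jaw": -1},{"tx": -0.2,"ty": -0.3,"tz": 0,"wx": 0,"wy": 0,"wz": -0.1,"jaw": -1},{"tx": -0.3,"ty": -0.45,"tz": 0,"wx": 0,"wy": 0,"wz": -0.15,"jaw": -1},{"tx": -0.4,"ty": -0.6,"tz": 0,"wx": 0,"wy": 0,"wz": -0.2,"jaw": -1},{"tx": -0.5,"ty": -0.75,"tz": 0,"wx": 0,"wy": 0,"wz": -0.249,"jaw": -1},{"tx": -0.6,"ty": -0.9,"tz": 0,"wx": 0,"wy": 0,"wz": -0.249,"jaw": -1},{"tx": -0.7,"ty": -1,"tz": 0,"wx": 0,"wy": 0,"wz": -0.249,"jaw": -1},{"tx": -0.7,"ty": -1,"tz": 0,"wx": 0,"wy": 0,"wz": -0.249,"jaw": -1}])

```text
t: 8.0
tool_pos: [0.6027, -0.246, 0.2187]
tool_rot: [-0.06, 0.998, -0.0, 0.0]
wrist_force: [-1.4, 0.4, -0.8]
finger_gap: 0.0596
gripper_force: 20.0
```

Run:
```python
from h import *
c,L,P=held();cv2.imwrite('pics/w4.png',c['img']);W=cloud(c)
np.savez('w4.npz',W=W,T=c['T'],img=c['img'],f=c['fovy'],cx=c['cx'],cy=c['cy'])
print(fitdisc(L*[1,1,-1],.0,.03,[0,0],.04))
for t in ['mould_top','well_a','pin_a']:
    for r in env.spot_point('wrist',t)[:3]:
        u,v=map(int,np.round(r['at'])); print(t,r,W[v,u].round(4))
m=(W[...,2]>.034)&(W[...,2]<.046); Q=W[m]; print(len(Q),np.median(Q[:,2]))
print(cv2.minAreaRect((Q[:,:2]*1000).astype(np.float32)))
m=(W[...,2]>.055)&(W[...,2]<.1);Q=W[m];print(len(Q)); 
go([.48,-.26,.2],down(np.radians(97)))
```

```text
held n 8314 z med -0.0146 x range [-0.0163  0.0077  0.0302]
(9931, array([ 0.0093, -0.0014,  0.0371]), array([ 0.0047, -0.0019,  0.0293]), np.float64(0.0147))
mould_top {'at': [248.9, 70.5], 'conf': 0.56} [ 0.4971 -0.2652  0.0397]
mould_top {'at': [246.9, 163.3], 'conf': 0.55} [ 0.5812 -0.2564  0.0878]
well_a {'at': [249.9, 107.6], 'conf': 0.8} [ 0.5336 -0.2601  0.0264]
well_a {'at': [248.6, 26.0], 'conf': 0.69} [ 0.4552 -0.2702  0.0261]
pin_a {'at': [247.7, 163.7], 'conf': 0.6} [ 0.5823 -0.2554  0.086 ]
pin_a {'at': [248.9, 64.5], 'conf': 0.32} [ 0.4916 -0.2658  0.0392]
12264 0.0390153523211412
((658.7158203125, -263.53656005859375), (322.9883728027344, 444.00860595703125), 60.23952865600586)
6962
t [ 0.6141 -0.0109  0.096 ] w [ 0.0003 -0.0002  0.0009] now [ 0.6016 -0.2427  0.2192] time 8.2
```

View pics/w4.png

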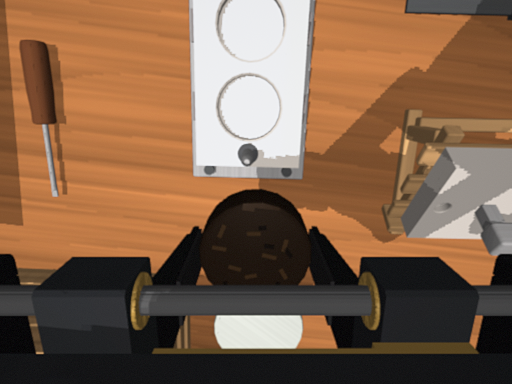

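Both wells are visible at (249,107) and (249,25), the far pin is at (248,155), and the held cake is at (257,245). I'll fit circles to the well rims and the cake.

```bash
cat >> h.py <<'E'
from scipy.optimize import least_squares
def circ(P,r0=None):
    c0=P.mean(0); f=(lambda q:np.hypot(P[:,0]-q[0],P[:,1]-q[1])-(r0 or q[2]))
    q=least_squares(f,[*c0,.03],loss='soft_l1',f_scale=.0007); return q.x.round(4),np.abs(q.fun).mean().round(5)
def wells(W):
    m=((W[...,2]>.0355)&(W[...,2]<.044)).astype(np.uint8)
    n,lab,st,_=cv2.connectedComponentsWithStats(((W[...,2]>.02)&(W[...,2]<.034)).astype(np.uint8))
    out=[]
    for i in range(1,n):
        if st[i,4]<800: continue
        k=(lab==i).astype(np.uint8); ring=(cv2.dilate(k,np.ones((9,9)))>0)&(m>0)&~(k>0)
        Q=W[lab==i]; 
        if np.hypot(*np.ptp(Q[:,:2],axis=0))>.12: continue
        # innermost top-surface points per angular sector around floor centre
        c=Q[:,:2].mean(0); P=W[ring][:,:2]
        if len(P)<50: continue
        for _ in range(3):
            a=np.arctan2(*(P-c).T[::-1]); b=((a+np.pi)/(2*np.pi)*48).astype(int); r=np.hypot(*(P-c).T)
            S=np.array([P[b==j][r[b==j].argmin()] for j in np.unique(b)]); S=S[np.hypot(*(S-c).T)<.045]; q,e=circ(S); c=q[:2]
        out.append((q,e,len(S),W[ring][:,2].mean().round(4)))
    return out
def cakefit(L,sgn=1):
    m=((L[...,2]>-.020)&(L[...,2]<-.010)&(np.hypot(L[...,0],L[...,1])<.036)&(np.abs(L[...,1])<.029)).astype(np.uint8)
    n,lab,st,_=cv2.connectedComponentsWithStats(m); i=1+st[1:,4].argmax(); P=L[lab==i][:,:2]
    S=[]
    for y in np.arange(-.024,.025,.003):
        k=P[np.abs(P[:,1]-y)<.0015]
        if len(k): S.append(k[k[:,0].argmax()])
    return circ(np.array(S),.030),circ(np.array(S))
E
python3 - <<'E'
from h import *
d=np.load('w4.npz');W=d['W']
for o in wells(W): print(o)
s=env.state();L=(W-s['tool_pos'])@R.from_quat(s['tool_rot']).as_matrix()
print(cakefit(L))
# pin tips
for lo,hi in((.065,.082),(.08,.095)):
  m=(W[...,2]>lo)&(W[...,2]<hi)&(np.abs(W[...,0]-.58)<.03)&(np.abs(W[...,1]+.255)<.02);print(W[m].mean(0).round(4),m.sum())
E
```

```text
h.py:41: RuntimeWarning: Mean of empty slice.
  c0=P.mean(0); f=(lambda q:np.hypot(P[:,0]-q[0],P[:,1]-q[1])-(r0 or q[2]))
  ret = um.true_divide(
Traceback (most recent call last):
  File "h.py", line 57, in wells
    S=np.array([P[b==j][r[b==j].argmin()] for j in np.unique(b)]); S=S[np.hypot(*(S-c).T)<.045]; q,e=circ(S); c=q[:2]
                                                                                                     ~~~~^^^
  File "h.py", line 42, in circ
    q=least_squares(f,[*c0,.03],loss='soft_l1',f_scale=.0007); return q.x.round(4),np.abs(q.fun).mean().round(5)
ValueError: Initial guess is outside of provided bounds
```

Simpler: give the rough centres instead of searching components.

```bash
cat >> h.py <<'E'
def wells(W,cs=((.5336,-.2601),(.4552,-.2702))):
    out=[]
    for c in cs:
        c=np.array(c)
        m=(W[...,2]>.0355)&(W[...,2]<.044)&(np.hypot(W[...,0]-c[0],W[...,1]-c[1])<.045); P=W[m][:,:2]
        for _ in range(4):
            a=np.arctan2(P[:,1]-c[1],P[:,0]-c[0]); b=((a+np.pi)/(2*np.pi)*48).astype(int); r=np.hypot(*(P-c).T)
            S=np.array([P[b==j][r[b==j].argmin()] for j in np.unique(b)]); S=S[np.hypot(*(S-c).T)<.038]; q,e=circ(S); c=q[:2]
        out.append((q,e,len(S)))
    return out
E
python3 - <<'E'
from h import *
d=np.load('w4.npz');W=d['W']
w=wells(W)
for o in w: print(o)
v=w[0][0][:2]-w[1][0][:2];print(np.linalg.norm(v),np.degrees(np.arctan2(v[1],v[0])))
s=env.state();L=(W-s['tool_pos'])@R.from_quat(s['tool_rot']).as_matrix()
print(cakefit(L))
for lo,hi in((.065,.082),(.08,.095)):
  m=(W[...,2]>lo)&(W[...,2]<hi)&(np.abs(W[...,0]-.58)<.03)&(np.abs(W[...,1]+.255)<.02);print(W[m].mean(0).round(4),m.sum())
E
```

```text
(array([ 0.5338, -0.2622,  0.0323]), np.float64(0.00013), 48)
(array([ 0.4563, -0.2692,  0.0323]), np.float64(0.00013), 36)
0.07781548689046423 5.161098033360255
((array([ 0.0001, -0.0041,  0.03  ]), np.float64(0.00014)), (array([ 0.0006, -0.004 ,  0.0296]), np.float64(0.00013)))
[ 0.5782 -0.2577  0.0774] 75
[ 0.5797 -0.2579  0.084 ] 100
```

Run:
```python
from h import *
env.read_camera('wrist')
s=env.state();c=look('wrist');W=cloud(c)
w=wells(W); Rc=R.from_quat(s['tool_rot']).as_matrix()
L=(W-s['tool_pos'])@Rc; k=cakefit(L)
v=w[0][0][:2]-w[1][0][:2];yaw=np.degrees(np.arctan2(v[1],v[0]))
print(s['tool_pos'],w,np.linalg.norm(v),yaw,k)
M=down(np.radians(yaw+90))
off=M@np.array([k[0][0][0],k[0][0][1],0])
go([*(w[1][0][:2]-off[:2]),.09],M)
```

```text
[ 0.60170215 -0.24275308  0.21933804] [(array([ 0.5337, -0.2621,  0.0324]), np.float64(0.00014), 48), (array([ 0.4562, -0.2692,  0.0323]), np.float64(0.00012), 36)] 0.07782454625630653 5.234421302016936 ((array([ 0.0009, -0.0007,  0.03  ]), np.float64(0.00017)), (array([ 0.0019, -0.0007,  0.0291]), np.float64(0.00015)))
t [ 0.7341 -0.0375  0.6469] w [0.0001 0.0001 0.0206] now [ 0.6018 -0.2429  0.2194] time 8.3
```

Call:
carry_out(deltas=[{"tx": 0.2,"ty": -0.01,"tz": 0,"wx": 0,"wy": 0,"wz": 0.02,"jaw": -1},{"tx": 0.4,"ty": -0.02,"tz": 0,"wx": 0,"wy": 0,"wz": 0.02,"jaw": -1},{"tx": 0.6,"ty": -0.0375,"tz": 0.1,"wx": 0,"wy": 0,"wz": 0.0206,"jaw": -1},{"tx": 0.734,"ty": -0.0375,"tz": 0.2,"wx": 0,"wy": 0,"wz": 0.0206,"jaw": -1},{"tx": 0.734,"ty": -0.0375,"tz": 0.35,"wx": 0,"wy": 0,"wz": 0.0206,"jaw": -1},{"tx": 0.734,"ty": -0.0375,"tz": 0.5,"wx": 0,"wy": 0,"wz": 0.0206,"jaw": -1},{"tx": 0.734,"ty": -0.0375,"tz": 0.647,"wx": 0,"wy": 0,"wz": 0.0206,"jaw": -1},{"tx": 0.734,"ty": -0.0375,"tz": 0.647,"wx": 0,"wy": 0,"wz": 0.0206,"jaw": -1}])

```text
t: 9.1
tool_pos: [0.4559, -0.268, 0.0873]
tool_rot: [-0.045, 0.999, 0.002, -0.002]
wrist_force: [-0.1, 0.6, 0.4]
finger_gap: 0.0595
gripper_force: 20.0
```

```bash
cat > chk.py <<'E'
from h import *
import sys
w=np.array(eval(sys.argv[1])); z=float(sys.argv[2])
env.read_camera('wrist');env.read_camera('wrist')
s=env.state();c=look('wrist');W=cloud(c)
L=(W-s['tool_pos'])@R.from_quat(s['tool_rot']).as_matrix(); k=cakefit(L); print(k)
M=down(np.radians(95.23)); off=M@np.array([k[0][0][0],k[0][0][1],0])
go([*(w-off[:2]),z],M)
E
python3 chk.py "[.4562,-.2692]" .043
```

```text
((array([ 0.0008, -0.0008,  0.03  ]), np.float64(0.00016)), (array([ 0.0014, -0.0008,  0.0295]), np.float64(0.00014)))
t [0.0039 0.0064 0.2396] w [-0.0005  0.0007 -0.0003] now [ 0.4578 -0.2695  0.0909] time 9.25
```

Call:
carry_out(deltas=[{"tx": 0.004,"ty": 0.005,"tz": 0.06,"wx": 0,"wy": 0,"wz": 0,"jaw": -1},{"tx": 0.004,"ty": 0.005,"tz": 0.12,"wx": 0,"wy": 0,"wz": 0,"jaw": -1},{"tx": 0.004,"ty": 0.005,"tz": 0.15,"wx": 0,"wy": 0,"wz": 0,"jaw": -1},{"tx": 0.004,"ty": 0.005,"tz": 0.18,"wx": 0,"wy": 0,"wz": 0,"jaw": -1},{"tx": 0.004,"ty": 0.005,"tz": 0.2,"wx": 0,"wy": 0,"wz": 0,"jaw": -1},{"tx": 0.004,"ty": 0.005,"tz": 0.22,"wx": 0,"wy": 0,"wz": 0,"jaw": -1},{"tx": 0.004,"ty": 0.005,"tz": 0.24,"wx": 0,"wy": 0,"wz": 0,"jaw": -1},{"tx": 0.004,"ty": 0.005,"tz": 0.24,"wx": 0,"wy": 0,"wz": 0,"jaw": -1}])

```text
t: 10.05
tool_pos: [0.4562, -0.2685, 0.0412]
tool_rot: [-0.045, 0.999, 0.0, -0.0]
wrist_force: [0.1, 0.6, -1.2]
finger_gap: 0.059
gripper_force: 20.0
```

Call:
carry_out(deltas=[{"tx": 0,"ty": 0,"tz": 0,"wx": 0,"wy": 0,"wz": 0,"jaw": 1},{"tx": 0,"ty": 0,"tz": 0,"wx": 0,"wy": 0,"wz": 0,"jaw": 1},{"tx": 0,"ty": 0,"tz": 0,"wx": 0,"wy": 0,"wz": 0,"jaw": 1},{"tx": 0,"ty": 0,"tz": 0,"wx": 0,"wy": 0,"wz": 0,"jaw": 1},{"tx": 0,"ty": 0,"tz": -0.2,"wx": 0,"wy": 0,"wz": 0,"jaw": 1},{"tx": 0,"ty": 0,"tz": -0.4,"wx": 0,"wy": 0,"wz": 0,"jaw": 1},{"tx": 0,"ty": 0,"tz": -0.65,"wx": 0,"wy": 0,"wz": 0,"jaw": 1},{"tx": 0,"ty": 0,"tz": -0.9,"wx": 0,"wy": 0,"wz": 0,"jaw": 1}])

```text
t: 10.85
tool_pos: [0.4559, -0.2683, 0.2235]
tool_rot: [-0.045, 0.999, 0.0, -0.0]
wrist_force: [0.1, -0.6, 0.1]
finger_gap: 0.0945
gripper_force: 0.0
```

Run:
```python
from h import *
env.read_camera('wrist');env.read_camera('wrist')
c=look('wrist');W=cloud(c)
print(fitdisc(W,.048,.06,[.456,-.269],.04))
go([.572,.297,.22],down(np.radians(73.5)))
```

```text
(2358, array([ 0.4554, -0.2694,  0.0299]), array([ 0.4551, -0.2695,  0.0294]), np.float64(0.0549))
t [-0.8277  2.7674  0.0159] w [-0.002   0.0034  0.2409] now [ 0.4571 -0.2692  0.2247] time 11.0
```

Call:
carry_out(deltas=[{"tx": -0.04,"ty": 0.15,"tz": 0,"wx": 0,"wy": 0,"wz": 0,"jaw": 1},{"tx": -0.08,"ty": 0.35,"tz": 0,"wx": 0,"wy": 0,"wz": 0,"jaw": 1},{"tx": -0.12,"ty": 0.55,"tz": 0,"wx": 0,"wy": 0,"wz": 0,"jaw": 1},{"tx": -0.16,"ty": 0.75,"tz": 0,"wx": 0,"wy": 0,"wz": 0,"jaw": 1},{"tx": -0.2,"ty": 0.95,"tz": 0,"wx": 0,"wy": 0,"wz": 0,"jaw": 1},{"tx": -0.24,"ty": 1,"tz": 0,"wx": 0,"wy": 0,"wz": 0,"jaw": 1},{"tx": -0.27,"ty": 1,"tz": 0,"wx": 0,"wy": 0,"wz": 0,"jaw": 1},{"tx": -0.27,"ty": 1,"tz": 0,"wx": 0,"wy": 0,"wz": 0,"jaw": 1}])

```text
t: 11.8
tool_pos: [0.4927, -0.0651, 0.221]
tool_rot: [-0.045, 0.999, 0.0, -0.0]
wrist_force: [0.5, -0.8, -0.1]
finger_gap: 0.0952
gripper_force: 0.0
```

Call:
carry_out(deltas=[{"tx": -0.04,"ty": 0.15,"tz": 0,"wx": 0,"wy": 0,"wz": 0,"jaw": 1},{"tx": -0.08,"ty": 0.35,"tz": 0,"wx": 0,"wy": 0,"wz": 0,"jaw": 1},{"tx": -0.12,"ty": 0.55,"tz": 0,"wx": 0,"wy": 0,"wz": 0,"jaw": 1},{"tx": -0.16,"ty": 0.75,"tz": 0,"wx": 0,"wy": 0,"wz": 0,"jaw": 1},{"tx": -0.2,"ty": 0.95,"tz": 0,"wx": 0,"wy": 0,"wz": 0,"jaw": 1},{"tx": -0.24,"ty": 1,"tz": 0,"wx": 0,"wy": 0,"wz": 0,"jaw": 1},{"tx": -0.27,"ty": 1,"tz": 0,"wx": 0,"wy": 0,"wz": 0,"jaw": 1},{"tx": -0.27,"ty": 1,"tz": 0,"wx": 0,"wy": 0,"wz": 0,"jaw": 1}])

```text
t: 12.6
tool_pos: [0.5286, 0.138, 0.2212]
tool_rot: [-0.045, 0.999, -0.0, -0.0]
wrist_force: [0.5, -1.1, 0.2]
finger_gap: 0.0956
gripper_force: 0.0
```

Call:
carry_out(deltas=[{"tx": -0.04,"ty": 0.12,"tz": 0,"wx": 0,"wy": 0,"wz": 0.05,"jaw": 1},{"tx": -0.1,"ty": 0.25,"tz": 0,"wx": 0,"wy": 0,"wz": 0.1,"jaw": 1},{"tx": -0.15,"ty": 0.4,"tz": 0,"wx": 0,"wy": 0,"wz": 0.15,"jaw": 1},{"tx": -0.2,"ty": 0.55,"tz": 0,"wx": 0,"wy": 0,"wz": 0.2,"jaw": 1},{"tx": -0.25,"ty": 0.7,"tz": 0.1,"wx": 0,"wy": 0,"wz": 0.241,"jaw": 1},{"tx": -0.29,"ty": 0.767,"tz": 0.1,"wx": 0,"wy": 0,"wz": 0.241,"jaw": 1},{"tx": -0.29,"ty": 0.767,"tz": 0.1,"wx": 0,"wy": 0,"wz": 0.241,"jaw": 1},{"tx": -0.29,"ty": 0.767,"tz": 0.1,"wx": 0,"wy": 0,"wz": 0.241,"jaw": 1}])

```text
t: 13.4
tool_pos: [0.5721, 0.2958, 0.2015]
tool_rot: [0.144, 0.99, -0.0, -0.0]
wrist_force: [-0.4, -0.5, 0.5]
finger_gap: 0.0952
gripper_force: 0.0
```

Run:
```python
from h import *
env.read_camera('wrist')
c=look('wrist');W=cloud(c)
f=fitdisc(W,.046,.06,[.572,.297],.045);print(f)
f=fitdisc(W,.046,.06,f[2][:2],.036);print(f)
go([*f[2][:2],.035],down(np.radians(73.5)))
```

```text
(2635, array([0.5716, 0.2986, 0.0299]), array([0.5714, 0.2986, 0.0294]), np.float64(0.0509))
(2635, array([0.5716, 0.2986, 0.0299]), array([0.5714, 0.2986, 0.0294]), np.float64(0.0509))
t [0.0067 0.0125 0.8351] w [ 0.      0.0002 -0.0011] now [0.5719 0.2958 0.202 ] time 13.5
```

Call:
carry_out(deltas=[{"tx": 0.006,"ty": 0.012,"tz": 0.2,"wx": 0,"wy": 0,"wz": 0,"jaw": 1},{"tx": 0.006,"ty": 0.012,"tz": 0.42,"wx": 0,"wy": 0,"wz": 0,"jaw": 1},{"tx": 0.006,"ty": 0.012,"tz": 0.62,"wx": 0,"wy": 0,"wz": 0,"jaw": 1},{"tx": 0.006,"ty": 0.012,"tz": 0.76,"wx": 0,"wy": 0,"wz": 0,"jaw": 1},{"tx": 0.006,"ty": 0.012,"tz": 0.835,"wx": 0,"wy": 0,"wz": 0,"jaw": 1},{"tx": 0.006,"ty": 0.012,"tz": 0.835,"wx": 0,"wy": 0,"wz": 0,"jaw": 1},{"tx": 0.006,"ty": 0.012,"tz": 0.835,"wx": 0,"wy": 0,"wz": 0,"jaw": -1},{"tx": 0.006,"ty": 0.012,"tz": 0.835,"wx": 0,"wy": 0,"wz": 0,"jaw": -1}])

```text
t: 14.3
tool_pos: [0.5721, 0.3003, 0.0365]
tool_rot: [0.144, 0.99, 0.001, 0.001]
wrist_force: [-0.0, 0.1, -0.1]
finger_gap: 0.0841
gripper_force: 0.0
```

Call:
carry_out(deltas=[{"tx": 0,"ty": 0,"tz": 0,"wx": 0,"wy": 0,"wz": 0,"jaw": -1},{"tx": 0,"ty": 0,"tz": 0,"wx": 0,"wy": 0,"wz": 0,"jaw": -1},{"tx": 0,"ty": 0,"tz": 0,"wx": 0,"wy": 0,"wz": 0,"jaw": -1},{"tx": 0,"ty": 0,"tz": 0,"wx": 0,"wy": 0,"wz": 0,"jaw": -1},{"tx": 0,"ty": 0,"tz": -0.15,"wx": 0,"wy": 0,"wz": 0,"jaw": -1},{"tx": 0,"ty": 0,"tz": -0.4,"wx": 0,"wy": 0,"wz": 0,"jaw": -1},{"tx": 0,"ty": 0,"tz": -0.65,"wx": 0,"wy": 0,"wz": 0,"jaw": -1},{"tx": 0,"ty": 0,"tz": -0.92,"wx": 0,"wy": 0,"wz": 0,"jaw": -1}])

```text
t: 15.1
tool_pos: [0.5709, 0.3, 0.2165]
tool_rot: [0.144, 0.99, -0.0, -0.0]
wrist_force: [0.1, 0.1, -0.1]
finger_gap: 0.0591
gripper_force: 20.0
```

Run:
```python
from h import *
go([.602,-.245,.22],down(np.radians(95.23)));go([.5337,-.2621,.22],down(np.radians(95.23)));print(env.state()['finger_gap'])
```

```text
t [-0.9238 -2.5686 -0.0174] w [-1.000e-04 -3.000e-04 -2.416e-01] now [0.5709 0.3    0.2165] time 15.1
t [-0.6206 -2.7476 -0.0173] w [-1.000e-04 -3.000e-04 -2.416e-01] now [0.5709 0.3    0.2165] time 15.1
0.05914991620627531
```

Call:
carry_out(deltas=[{"tx": -0.03,"ty": -0.12,"tz": 0,"wx": 0,"wy": 0,"wz": 0,"jaw": -1},{"tx": -0.06,"ty": -0.3,"tz": 0,"wx": 0,"wy": 0,"wz": 0,"jaw": -1},{"tx": -0.1,"ty": -0.5,"tz": 0,"wx": 0,"wy": 0,"wz": 0,"jaw": -1},{"tx": -0.14,"ty": -0.7,"tz": 0,"wx": 0,"wy": 0,"wz": 0,"jaw": -1},{"tx": -0.18,"ty": -0.9,"tz": 0,"wx": 0,"wy": 0,"wz": 0,"jaw": -1},{"tx": -0.2,"ty": -1,"tz": 0,"wx": 0,"wy": 0,"wz": 0,"jaw": -1},{"tx": -0.2,"ty": -1,"tz": 0,"wx": 0,"wy": 0,"wz": 0,"jaw": -1},{"tx": -0.2,"ty": -1,"tz": 0,"wx": 0,"wy": 0,"wz": 0,"jaw": -1}])

```text
t: 15.9
tool_pos: [0.5528, 0.097, 0.2147]
tool_rot: [0.144, 0.99, 0.0, 0.0]
wrist_force: [-0.3, -0.2, -1.2]
finger_gap: 0.0592
gripper_force: 20.0
```

Call:
carry_out(deltas=[{"tx": -0.03,"ty": -0.12,"tz": 0,"wx": 0,"wy": 0,"wz": 0,"jaw": -1},{"tx": -0.06,"ty": -0.3,"tz": 0,"wx": 0,"wy": 0,"wz": 0,"jaw": -1},{"tx": -0.1,"ty": -0.5,"tz": 0,"wx": 0,"wy": 0,"wz": 0,"jaw": -1},{"tx": -0.14,"ty": -0.7,"tz": 0,"wx": 0,"wy": 0,"wz": 0,"jaw": -1},{"tx": -0.18,"ty": -0.9,"tz": 0,"wx": 0,"wy": 0,"wz": 0,"jaw": -1},{"tx": -0.2,"ty": -1,"tz": 0,"wx": 0,"wy": 0,"wz": 0,"jaw": -1},{"tx": -0.2,"ty": -1,"tz": 0,"wx": 0,"wy": 0,"wz": 0,"jaw": -1},{"tx": -0.2,"ty": -1,"tz": 0,"wx": 0,"wy": 0,"wz": 0,"jaw": -1}])

```text
t: 16.7
tool_pos: [0.5345, -0.1052, 0.2145]
tool_rot: [0.144, 0.99, 0.0, -0.0]
wrist_force: [-0.1, 0.6, -0.4]
finger_gap: 0.059
gripper_force: 20.0
```

Call:
carry_out(deltas=[{"tx": -0.04,"ty": -0.12,"tz": 0,"wx": 0,"wy": 0,"wz": -0.05,"jaw": -1},{"tx": -0.08,"ty": -0.25,"tz": 0,"wx": 0,"wy": 0,"wz": -0.1,"jaw": -1},{"tx": -0.12,"ty": -0.4,"tz": 0,"wx": 0,"wy": 0,"wz": -0.15,"jaw": -1},{"tx": -0.16,"ty": -0.55,"tz": 0,"wx": 0,"wy": 0,"wz": -0.2,"jaw": -1},{"tx": -0.2,"ty": -0.68,"tz": 0,"wx": 0,"wy": 0,"wz": -0.241,"jaw": -1},{"tx": -0.22,"ty": -0.748,"tz": 0.2,"wx": 0,"wy": 0,"wz": -0.241,"jaw": -1},{"tx": -0.22,"ty": -0.748,"tz": 0.4,"wx": 0,"wy": 0,"wz": -0.241,"jaw": -1},{"tx": -0.22,"ty": -0.748,"tz": 0.5,"wx": 0,"wy": 0,"wz": -0.241,"jaw": -1}])

```text
t: 17.5
tool_pos: [0.5336, -0.26, 0.1115]
tool_rot: [-0.046, 0.999, 0.001, -0.001]
wrist_force: [0.5, -0.0, -0.2]
finger_gap: 0.0589
gripper_force: 20.0
```

```bash
python3 chk.py "[.5337,-.2621]" .043
```

```text
((array([-0.0009, -0.0006,  0.03  ]), np.float64(0.00017)), (array([ 0.0001, -0.0006,  0.0291]), np.float64(0.00014)))
t [ 0.0079 -0.006   0.3544] w [ 0.001  -0.0011  0.0006] now [ 0.5343 -0.2604  0.1139] time 17.65
```

Call:
carry_out(deltas=[{"tx": 0.006,"ty": -0.006,"tz": 0.1,"wx": 0,"wy": 0,"wz": 0,"jaw": -1},{"tx": 0.006,"ty": -0.006,"tz": 0.18,"wx": 0,"wy": 0,"wz": 0,"jaw": -1},{"tx": 0.006,"ty": -0.006,"tz": 0.24,"wx": 0,"wy": 0,"wz": 0,"jaw": -1},{"tx": 0.006,"ty": -0.006,"tz": 0.28,"wx": 0,"wy": 0,"wz": 0,"jaw": -1},{"tx": 0.006,"ty": -0.006,"tz": 0.31,"wx": 0,"wy": 0,"wz": 0,"jaw": -1},{"tx": 0.006,"ty": -0.006,"tz": 0.335,"wx": 0,"wy": 0,"wz": 0,"jaw": -1},{"tx": 0.006,"ty": -0.006,"tz": 0.353,"wx": 0,"wy": 0,"wz": 0,"jaw": -1},{"tx": 0.006,"ty": -0.006,"tz": 0.353,"wx": 0,"wy": 0,"wz": 0,"jaw": -1}])

```text
t: 18.45
tool_pos: [0.5328, -0.2633, 0.0438]
tool_rot: [-0.045, 0.999, 0.0, -0.0]
wrist_force: [-0.6, -0.1, -1.1]
finger_gap: 0.0593
gripper_force: 20.0
```

Call:
carry_out(deltas=[{"tx": 0,"ty": 0,"tz": 0,"wx": 0,"wy": 0,"wz": 0,"jaw": 1},{"tx": 0,"ty": 0,"tz": 0,"wx": 0,"wy": 0,"wz": 0,"jaw": 1},{"tx": 0,"ty": 0,"tz": 0,"wx": 0,"wy": 0,"wz": 0,"jaw": 1},{"tx": 0,"ty": 0,"tz": 0,"wx": 0,"wy": 0,"wz": 0,"jaw": 1},{"tx": 0,"ty": 0,"tz": -0.2,"wx": 0,"wy": 0,"wz": 0,"jaw": 1},{"tx": 0,"ty": 0,"tz": -0.45,"wx": 0,"wy": 0,"wz": 0,"jaw": 1},{"tx": -0.1,"ty": 0,"tz": -0.69,"wx": 0,"wy": 0,"wz": 0,"jaw": 1},{"tx": -0.25,"ty": 0,"tz": -0.88,"wx": 0,"wy": 0,"wz": 0,"jaw": 1}])

```text
t: 19.25
tool_pos: [0.5822, -0.259, 0.2231]
tool_rot: [-0.045, 0.999, -0.0, 0.001]
wrist_force: [1.3, -0.5, -0.4]
finger_gap: 0.0953
gripper_force: 0.0
```

Run:
```python
from h import *
env.read_camera('wrist');env.read_camera('wrist')
s=env.state();c=look('wrist');W=cloud(c);print(s['tool_pos'])
cv2.imwrite('pics/w5.png',c['img'])
np.savez('w5.npz',W=W,img=c['img'],T=c['T'],f=c['fovy'],cx=c['cx'],cy=c['cy'])
for p in ([.4551,-.2695],[.5337,-.2621]): print(fitdisc(W,.048,.06,p,.036))
v=np.array([np.cos(np.radians(5.23)),np.sin(np.radians(5.23))])
ctr=np.array([.49495,-.26565])
for k in(-.086,.086):
    q=ctr+k*v
    for lo,hi in((.045,.065),(.065,.08),(.082,.095)):
        m=(W[...,2]>lo)&(W[...,2]<hi)&(np.hypot(W[...,0]-q[0],W[...,1]-q[1])<.012)
        if m.sum(): print(q.round(4),lo,m.sum(),W[m].mean(0).round(4),W[m].min(0).round(4),W[m].max(0).round(4))
# rest: top-half
for t in ['handle','top_half']:
    for n in ('side',):
        c2=look(n);W2=cloud(c2)
        for r in env.spot_point(n,t)[:2]:
            u,vv=map(int,np.round(r['at']));print(n,t,r,W2[vv,u].round(4))
```

```text
[ 0.58634645 -0.2594079   0.22566916]
(3333, array([ 0.4554, -0.2692,  0.0299]), array([ 0.4555, -0.2694,  0.0295]), np.float64(0.0549))
(2684, array([ 0.5336, -0.264 ,  0.0298]), array([ 0.5336, -0.264 ,  0.0295]), np.float64(0.0549))
[ 0.5806 -0.2578] 0.045 42 [ 0.5758 -0.2588  0.0556] [ 0.5745 -0.2636  0.0453] [ 0.579 -0.253  0.065]
[ 0.5806 -0.2578] 0.065 47 [ 0.5773 -0.2581  0.075 ] [ 0.5744 -0.2634  0.0668] [ 0.586  -0.2522  0.08  ]
[ 0.5806 -0.2578] 0.082 64 [ 0.5797 -0.2578  0.0853] [ 0.5758 -0.2622  0.082 ] [ 0.5847 -0.2533  0.0885]
side handle {'at': [274.1, 190.5], 'conf': 0.78} [ 0.5465 -0.312   0.5066]
side handle {'at': [265.8, 198.0], 'conf': 0.26} [ 0.5286 -0.2964  0.4584]
side top_half {'at': [267.1, 199.6], 'conf': 0.63} [ 0.5309 -0.2999  0.4537]
side top_half {'at': [263.6, 211.7], 'conf': 0.45} [ 0.5626 -0.081   0.1179]
```

View pics/w5.png

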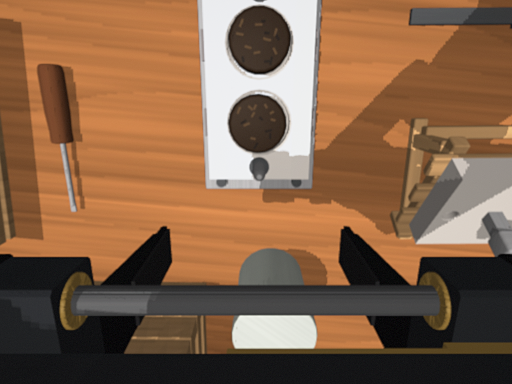

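Both cakes sit flat in the wells, at pixels (259,40) and (258,123), and the far pin is where the fit predicts. Next I'll locate the top half using the first top-camera cloud.

```bash
cat >> h.py <<'E'
def plate(W,near=(.59,.025)):
    """fit the plate's top plane, return n, xdir,ydir, centre of top face (world)"""
    P=W[(np.hypot(W[...,0]-near[0],W[...,1]-near[1])<.14)&(W[...,2]>.03)&(W[...,2]<.2)]
    n=np.array([.57,.07,.82]);n/=np.linalg.norm(n); d=None
    h=P@n; H,e=np.histogram(h,np.arange(h.min(),h.max(),.002)); d=e[H.argmax()]+.001
    for _ in range(8):
        I=P[np.abs(P@n-d)<.004]; c=I.mean(0); n=np.linalg.svd(I-c,full_matrices=False)[2][2]; n*=np.sign(n[2]); d=c@n
    y=np.cross([0,0,1],n); y/=np.linalg.norm(y); x=np.cross(y,n)
    Q=np.stack([I@x,I@y],1).astype(np.float32); r=cv2.minAreaRect(Q*1000)
    J=P[(P@n-d>.036)&(P@n-d<.060)]  # bar top face
    rb=cv2.minAreaRect((np.stack([J@x,J@y],1)*1000).astype(np.float32)) if len(J)>10 else None
    return n,x,y,d,r,rb,len(I),len(J),np.median(J@n-d) if len(J) else 0
E
python3 - <<'E'
from h import *
n,x,y,d,r,rb,a,b,hb=plate(np.load('topW.npy'))
print(n,x,y,d,r,rb,a,b,hb,'tilt',np.degrees(np.arccos(n[2])),'yaw',np.degrees(np.arctan2(n[1],n[0])))
H=(rb[0][0]/1e3)*x+(rb[0][1]/1e3)*y+(d+.034)*n; print('H',H)
C=(r[0][0]/1e3)*x+(r[0][1]/1e3)*y+(d+.034)*n; print('C',C)
M=np.stack([np.cross(n*-1,[0,0,1])*0+0,0*n,0*n],1)
ty=-x if (-x)[0]>0 else x; tz=-n; M=np.stack([np.cross(ty,tz),ty,tz],1)
np.save('Mg.npy',M); go(H+.1*n,M); print(env.state()['joint_pos'].round(2))
E
```

```text
[0.57107283 0.05810076 0.81884072] [ 0.81463545  0.08288073 -0.57402079] [-0.10121716  0.99486436  0.        ] 0.41154914011284793 ((434.91436767578125, -37.99968719482422), (200.0394287109375, 116.42855834960938), 89.64139556884766) ((434.335693359375, -38.469017028808594), (107.80384063720703, 26.535898208618164), 88.423828125) 1134 226 0.044864338470540194 tilt 35.03108665772482 yaw 5.809264305103115
H [0.61215998 0.02361335 0.11551606]
C [0.61258389 0.02412823 0.11518389]
t [-0.5672  1.3947  0.1052] w [0.3058 0.3008 0.9595] now [ 0.5814 -0.2586  0.2182] time 19.6
[-0.52  0.51  1.52  0.    1.12 -2.18]
```

Call:
carry_out(deltas=[{"tx": -0.05,"ty": 0.12,"tz": -0.05,"wx": 0.023,"wy": 0.022,"wz": 0.072,"jaw": 1},{"tx": -0.1,"ty": 0.27,"tz": -0.1,"wx": 0.046,"wy": 0.045,"wz": 0.144,"jaw": 1},{"tx": -0.15,"ty": 0.43,"tz": -0.1,"wx": 0.069,"wy": 0.067,"wz": 0.216,"jaw": 1},{"tx": -0.2,"ty": 0.6,"tz": -0.1,"wx": 0.092,"wy": 0.09,"wz": 0.288,"jaw": 1},{"tx": -0.25,"ty": 0.75,"tz": -0.1,"wx": 0.114,"wy": 0.112,"wz": 0.36,"jaw": 1},{"tx": -0.3,"ty": 0.9,"tz": -0.1,"wx": 0.137,"wy": 0.135,"wz": 0.432,"jaw": 1},{"tx": -0.35,"ty": 1.0,"tz": -0.1,"wx": 0.16,"wy": 0.157,"wz": 0.504,"jaw": 1},{"tx": -0.4,"ty": 1.0,"tz": -0.1,"wx": 0.183,"wy": 0.18,"wz": 0.576,"jaw": 1}])

```text
t: 20.4
tool_pos: [0.6437, -0.0497, 0.2387]
tool_rot: [0.395, 0.898, -0.145, -0.131]
wrist_force: [-0.5, -0.3, 1.1]
finger_gap: 0.0951
gripper_force: 0.0
```

Run:
```python
from h import *
env.read_camera('wrist')
n=np.array([.5711,.0581,.8188]);H=np.array([.6122,.0236,.1155])
go(H+.1*n,np.load('Mg.npy'));print(env.state()['joint_pos'].round(2))
```

```text
t [0.1994 0.4132 0.0793] w [0.1202 0.1192 0.3774] now [ 0.645  -0.051   0.2375] time 20.45
[-0.1   0.66  1.23 -0.19  1.6  -0.81]
```

Call:
carry_out(deltas=[{"tx": 0.04,"ty": 0.08,"tz": 0.0,"wx": 0.024,"wy": 0.024,"wz": 0.076,"jaw": 1},{"tx": 0.08,"ty": 0.16,"tz": 0.02,"wx": 0.048,"wy": 0.048,"wz": 0.15,"jaw": 1},{"tx": 0.12,"ty": 0.25,"tz": 0.04,"wx": 0.072,"wy": 0.072,"wz": 0.226,"jaw": 1},{"tx": 0.16,"ty": 0.33,"tz": 0.06,"wx": 0.096,"wy": 0.095,"wz": 0.3,"jaw": 1},{"tx": 0.199,"ty": 0.413,"tz": 0.079,"wx": 0.12,"wy": 0.119,"wz": 0.377,"jaw": 1},{"tx": 0.199,"ty": 0.413,"tz": 0.079,"wx": 0.12,"wy": 0.119,"wz": 0.377,"jaw": 1},{"tx": 0.199,"ty": 0.413,"tz": 0.079,"wx": 0.12,"wy": 0.119,"wz": 0.377,"jaw": 1},{"tx": 0.199,"ty": 0.413,"tz": 0.079,"wx": 0.12,"wy": 0.119,"wz": 0.377,"jaw": 1}])

```text
t: 21.25
tool_pos: [0.6676, 0.0273, 0.2007]
tool_rot: [0.635, 0.713, -0.22, -0.199]
wrist_force: [0.8, -0.2, 0.2]
finger_gap: 0.0951
gripper_force: 0.0
```

Run:
```python
from h import *
env.read_camera('wrist')
s=env.state();c=look('wrist');W=cloud(c);cv2.imwrite('pics/w6.png',c['img']);np.save('w6W.npy',W);np.save('w6p.npy',np.r_[s['tool_pos'],s['tool_rot']])
n,x,y,d,r,rb,a,b,hb=plate(W,(.612,.024))
print(n,d,r,rb,a,b,hb,'tilt',np.degrees(np.arccos(n[2])),'yaw',np.degrees(np.arctan2(n[1],n[0])))
if rb: H=(rb[0][0]/1e3)*x+(rb[0][1]/1e3)*y+(d+.034)*n; print('H',H)
Rc=R.from_quat(s['tool_rot']).as_matrix(); print('n in tool',Rc.T@n)
H=np.array([.6122,.0236,.1155]); go(H-.019*n,np.load('Mg.npy'));print(s['joint_pos'].round(2))
```

```text
[0.57105653 0.05731203 0.81890767] 0.4109339698757935 ((435.47900390625, -38.981109619140625), (201.22080993652344, 110.27603912353516), 89.9234390258789) ((435.78009033203125, -38.05683135986328), (21.981475830078125, 109.50089263916016), 0.2664845287799835) 19712 3373 0.04581445786453692 tilt 35.02440369391585 yaw 5.731093895819342
H [0.61296268 0.02326978 0.11425463]
n in tool [-0.00438457  0.00819277 -0.99995683]
t [0.0102 0.0131 0.6052] w [0.0053 0.0022 0.0072] now [0.6677 0.0276 0.2011] time 21.35
[-0.03  0.85  1.02 -0.08  1.87 -0.14]
```

View pics/w6.png

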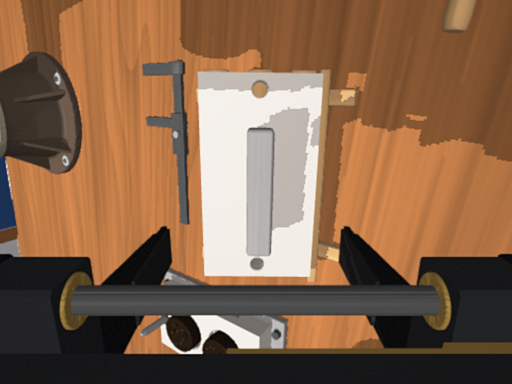

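The handle is centred at (260,190) and the plate's holes are at (259,88) and (256,263). The cakes in the wells are visible at the bottom. I'll grip the handle.

Call:
carry_out(deltas=[{"tx": 0.01,"ty": 0.02,"tz": 0.12,"wx": 0.005,"wy": 0.002,"wz": 0.007,"jaw": 1},{"tx": 0.01,"ty": 0.02,"tz": 0.26,"wx": 0.005,"wy": 0.002,"wz": 0.007,"jaw": 1},{"tx": 0.01,"ty": 0.02,"tz": 0.4,"wx": 0.005,"wy": 0.002,"wz": 0.007,"jaw": 1},{"tx": 0.01,"ty": 0.02,"tz": 0.5,"wx": 0.005,"wy": 0.002,"wz": 0.007,"jaw": 1},{"tx": 0.01,"ty": 0.02,"tz": 0.58,"wx": 0.005,"wy": 0.002,"wz": 0.007,"jaw": 1},{"tx": 0.01,"ty": 0.02,"tz": 0.605,"wx": 0.005,"wy": 0.002,"wz": 0.007,"jaw": 1},{"tx": 0.01,"ty": 0.02,"tz": 0.605,"wx": 0.005,"wy": 0.002,"wz": 0.007,"jaw": -1},{"tx": 0.01,"ty": 0.02,"tz": 0.605,"wx": 0.005,"wy": 0.002,"wz": 0.007,"jaw": -1}], squeeze=60)

```text
t: 22.15
tool_pos: [0.6032, 0.0232, 0.0992]
tool_rot: [0.64, 0.707, -0.223, -0.201]
wrist_force: [0.0, -1.4, 0.5]
finger_gap: 0.0842
gripper_force: 0.0
```

Call:
carry_out(deltas=[{"tx": 0,"ty": 0,"tz": 0,"wx": 0,"wy": 0,"wz": 0,"jaw": -1},{"tx": 0,"ty": 0,"tz": 0,"wx": 0,"wy": 0,"wz": 0,"jaw": -1},{"tx": 0,"ty": 0,"tz": 0,"wx": 0,"wy": 0,"wz": 0,"jaw": -1},{"tx": 0,"ty": 0,"tz": 0,"wx": 0,"wy": 0,"wz": 0,"jaw": -1},{"tx": 0,"ty": 0,"tz": 0,"wx": 0,"wy": 0,"wz": 0,"jaw": -1},{"tx": 0,"ty": 0,"tz": 0,"wx": 0,"wy": 0,"wz": 0,"jaw": -1},{"tx": 0,"ty": 0,"tz": 0,"wx": 0,"wy": 0,"wz": 0,"jaw": -1},{"tx": 0,"ty": 0,"tz": 0,"wx": 0,"wy": 0,"wz": 0,"jaw": -1}], squeeze=60)

```text
t: 22.95
tool_pos: [0.6018, 0.0233, 0.0992]
tool_rot: [0.639, 0.707, -0.225, -0.203]
wrist_force: [0.8, 0.4, -4.4]
finger_gap: 0.0219
gripper_force: 60.0
```

Call:
carry_out(deltas=[{"tx": 0,"ty": 0,"tz": -0.03,"wx": 0,"wy": 0,"wz": 0,"jaw": -1},{"tx": 0,"ty": 0,"tz": -0.1,"wx": 0,"wy": 0,"wz": 0,"jaw": -1},{"tx": 0,"ty": 0,"tz": -0.2,"wx": 0,"wy": 0,"wz": 0,"jaw": -1},{"tx": 0,"ty": -0.02,"tz": -0.32,"wx": 0,"wy": 0,"wz": 0,"jaw": -1},{"tx": 0,"ty": -0.15,"tz": -0.44,"wx": 0,"wy": 0,"wz": 0,"jaw": -1},{"tx": 0,"ty": -0.25,"tz": -0.58,"wx": 0,"wy": 0,"wz": 0,"jaw": -1},{"tx": 0,"ty": -0.4,"tz": -0.7,"wx": 0,"wy": 0,"wz": 0,"jaw": -1},{"tx": 0,"ty": -0.4,"tz": -0.7,"wx": 0,"wy": 0,"wz": 0,"jaw": -1}])

```text
t: 23.75
tool_pos: [0.618, 0.0249, 0.2632]
tool_rot: [0.64, 0.708, -0.222, -0.199]
wrist_force: [0.4, 0.7, -5.5]
finger_gap: 0.0218
gripper_force: 60.0
```

```bash
cat >> h.py <<'E'
def heldplate():
    env.read_camera('wrist')
    s=env.state();c=look('wrist');W=cloud(c); Rc=R.from_quat(s['tool_rot']).as_matrix(); L=(W-s['tool_pos'])@Rc
    m=(np.abs(L[...,2]-.015)<.012)&(np.abs(L[...,0])<.13)&(np.abs(L[...,1])<.08)
    I=L[m]; n=np.array([0,0,-1.]); d=np.median(I@n)
    for _ in range(6):
        J=I[np.abs(I@n-d)<.003]; k=J.mean(0); n=np.linalg.svd(J-k,full_matrices=False)[2][2]; n*=-np.sign(n[2]); d=k@n
    r=cv2.minAreaRect((J[:,:2]*1000).astype(np.float32))
    return c,L,n,d,r,len(J)
E
python3 - <<'E'
from h import *
c,L,n,d,r,k=heldplate();cv2.imwrite('pics/w7.png',c['img']);np.save('L7.npy',L);print(n,d,r,k)
go([.495,-.2657,.25],down(np.radians(95.23)))
s=env.state();print(s['wrist_force'],s['joint_pos'].round(2),s['finger_gap'])
E
```

```text
[-7.71016706e-04 -4.19783075e-04 -9.99999615e-01] -0.015004666873397889 ((7.716346740722656, 0.4334526062011719), (182.166015625, 110.81997680664062), 0.06485384702682495) 32378
t [-1.3844 -0.5946  0.4681] w [-0.3063 -0.303  -0.9603] now [0.6175 0.025  0.2582] time 23.85
[ 0.55929079  0.23982554 -6.42010624] [-0.03  0.72  1.13 -0.08  1.9  -0.13] 0.02165354795468874
```

View pics/w7.png

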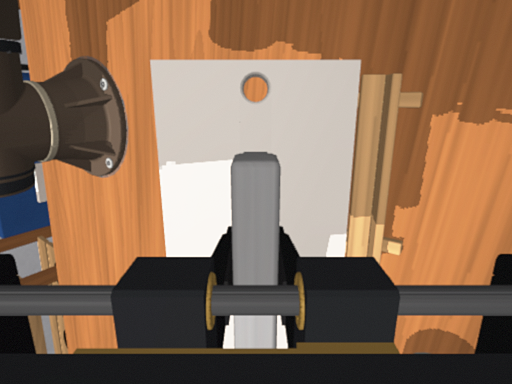

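Call:
carry_out(deltas=[{"tx": -0.06,"ty": -0.03,"tz": 0.02,"wx": -0.014,"wy": -0.014,"wz": -0.045,"jaw": -1},{"tx": -0.15,"ty": -0.065,"tz": 0.05,"wx": -0.033,"wy": -0.033,"wz": -0.105,"jaw": -1},{"tx": -0.25,"ty": -0.11,"tz": 0.085,"wx": -0.055,"wy": -0.055,"wz": -0.173,"jaw": -1},{"tx": -0.36,"ty": -0.155,"tz": 0.122,"wx": -0.08,"wy": -0.079,"wz": -0.25,"jaw": -1},{"tx": -0.47,"ty": -0.2,"tz": 0.159,"wx": -0.104,"wy": -0.103,"wz": -0.326,"jaw": -1},{"tx": -0.58,"ty": -0.25,"tz": 0.196,"wx": -0.128,"wy": -0.127,"wz": -0.402,"jaw": -1},{"tx": -0.69,"ty": -0.297,"tz": 0.234,"wx": -0.153,"wy": -0.152,"wz": -0.48,"jaw": -1},{"tx": -0.75,"ty": -0.322,"tz": 0.254,"wx": -0.166,"wy": -0.164,"wz": -0.52,"jaw": -1}])

```text
t: 24.65
tool_pos: [0.5497, -0.1337, 0.2522]
tool_rot: [0.293, 0.944, -0.112, -0.103]
wrist_force: [0.3, 0.9, -5.5]
finger_gap: 0.0213
gripper_force: 60.0
```

```bash
cat >> h.py <<'E'
def hole(L,n,d,c0=(.085,0)):
    c=np.array(c0); m=(np.abs(L@n-d)<.003)&(np.hypot(L[...,0]-c[0],L[...,1]-c[1])<.0125); P=L[m][:,:2]
    for _ in range(4):
        a=np.arctan2(P[:,1]-c[1],P[:,0]-c[0]); b=((a+np.pi)/(2*np.pi)*32).astype(int); r=np.hypot(*(P-c).T)
        S=np.array([P[b==j][r[b==j].argmin()] for j in np.unique(b)]); q,e=circ(S); c=q[:2]
    return q,e
E
python3 - <<'E'
from h import *
L=np.load('L7.npy');print(hole(L,np.array([-.00077,-.00042,-1]),-.015))
env.read_camera('wrist');go([.495,-.2657,.23],down(np.radians(95.23)))
E
```

```text
(array([0.0846, 0.0005, 0.0073]), np.float64(6e-05))
t [-0.1716 -0.6384  0.2765] w [-0.1395 -0.1406 -0.4366] now [ 0.5491 -0.1349  0.2525] time 24.7
```

Call:
carry_out(deltas=[{"tx": -0.02,"ty": -0.08,"tz": 0.03,"wx": -0.017,"wy": -0.018,"wz": -0.055,"jaw": -1},{"tx": -0.05,"ty": -0.18,"tz": 0.08,"wx": -0.04,"wy": -0.04,"wz": -0.125,"jaw": -1},{"tx": -0.08,"ty": -0.29,"tz": 0.125,"wx": -0.064,"wy": -0.064,"wz": -0.2,"jaw": -1},{"tx": -0.11,"ty": -0.4,"tz": 0.173,"wx": -0.088,"wy": -0.088,"wz": -0.275,"jaw": -1},{"tx": -0.14,"ty": -0.51,"tz": 0.22,"wx": -0.111,"wy": -0.112,"wz": -0.348,"jaw": -1},{"tx": -0.16,"ty": -0.6,"tz": 0.26,"wx": -0.131,"wy": -0.132,"wz": -0.41,"jaw": -1},{"tx": -0.1716,"ty": -0.638,"tz": 0.2765,"wx": -0.1395,"wy": -0.1406,"wz": -0.4366,"jaw": -1},{"tx": -0.1716,"ty": -0.638,"tz": 0.2765,"wx": -0.1395,"wy": -0.1406,"wz": -0.4366,"jaw": -1}])

```text
t: 25.5
tool_pos: [0.4952, -0.2638, 0.2299]
tool_rot: [-0.042, 0.999, -0.0, -0.001]
wrist_force: [0.2, 0.1, -5.5]
finger_gap: 0.022
gripper_force: 60.0
```

Run:
```python
from h import *
env.read_camera('wrist')
c,L,n,d,r,k=heldplate();h=hole(L,n,d);print(n,d,r,h)
s=env.state();np.save('L8.npy',L);cv2.imwrite('pics/w8.png',c['img'])
pc=np.array([h[0][0]-.086,h[0][1],0]); M=down(np.radians(95.23)); 
T=np.array([.49495,-.26565,.15])-np.r_[(M@pc)[:2],0]; print('target',T); go(T,M)
print(R.from_matrix(M.T@R.from_quat(s['tool_rot']).as_matrix()).as_rotvec())
```

```text
[-1.11665797e-03  1.50984367e-04 -9.99999365e-01] -0.015269628101890193 ((7.847160339355469, -0.7006988525390625), (182.08090209960938, 111.0972671508789), 0.07159975916147232) (array([ 0.0848, -0.0005,  0.0072]), np.float64(5e-05))
target [ 0.49370942 -0.26526147  0.15      ]
t [ 0.0146 -0.0129  0.4052] w [-0.001  -0.0003 -0.0041] now [ 0.4964 -0.2623  0.231 ] time 25.65
[0.00161521 0.00044239 0.00649758]
```

Call:
carry_out(deltas=[{"tx": 0.014,"ty": -0.013,"tz": 0.05,"wx": -0.001,"wy": 0,"wz": -0.004,"jaw": -1},{"tx": 0.014,"ty": -0.013,"tz": 0.12,"wx": -0.001,"wy": 0,"wz": -0.004,"jaw": -1},{"tx": 0.014,"ty": -0.013,"tz": 0.2,"wx": -0.001,"wy": 0,"wz": -0.004,"jaw": -1},{"tx": 0.014,"ty": -0.013,"tz": 0.28,"wx": -0.001,"wy": 0,"wz": -0.004,"jaw": -1},{"tx": 0.014,"ty": -0.013,"tz": 0.34,"wx": -0.001,"wy": 0,"wz": -0.004,"jaw": -1},{"tx": 0.014,"ty": -0.013,"tz": 0.38,"wx": -0.001,"wy": 0,"wz": -0.004,"jaw": -1},{"tx": 0.014,"ty": -0.013,"tz": 0.405,"wx": -0.001,"wy": 0,"wz": -0.004,"jaw": -1},{"tx": 0.014,"ty": -0.013,"tz": 0.405,"wx": -0.001,"wy": 0,"wz": -0.004,"jaw": -1}])

```text
t: 26.45
tool_pos: [0.4939, -0.2659, 0.1506]
tool_rot: [-0.046, 0.999, -0.0, 0.001]
wrist_force: [-0.2, 0.5, -6.1]
finger_gap: 0.0218
gripper_force: 60.0
```

Run:
```python
from h import *
env.read_camera('wrist');env.read_camera('wrist')
c,L,n,d,r,k=heldplate();h=hole(L,n,d);print(n,d,r,h)
s=env.state();cv2.imwrite('pics/w9.png',c['img'][20:220,130:380].repeat(3,0).repeat(3,1))
pc=np.array([h[0][0]-.086,h[0][1],0]); M=down(np.radians(95.23)); 
T=np.array([.49495,-.26565,.081])-np.r_[(M@pc)[:2],0]; print('target',T); go(T,M)
# pin tip seen through the hole
m=(np.hypot(L[...,0]-h[0][0],L[...,1]-h[0][1])<.012)&(L[...,2]>.02);Q=L[m];print('thru hole',len(Q),Q.mean(0) if len(Q) else 0,Q[:,2].min())
```

```text
[-1.23875966e-03  9.86145755e-05 -9.99999228e-01] -0.015278527447653165 ((7.578788757324219, -0.5633163452148438), (182.63250732421875, 110.57731628417969), 0.08341069519519806) (array([ 0.0848, -0.0005,  0.0073]), np.float64(6e-05))
target [ 0.49370942 -0.26526147  0.081     ]
t [0.0026 0.0058 0.3533] w [-0.0012  0.0015  0.0006] now [ 0.4942 -0.2662  0.1517] time 26.65
thru hole 570 [ 0.0866277  -0.00076637  0.07832263] 0.020398167588263863
```

View pics/w9.png

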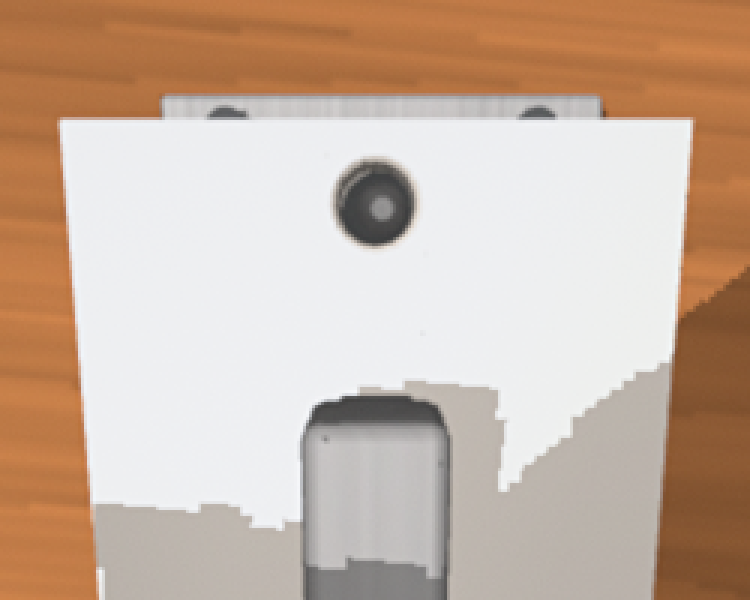

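The pin tip shows through the hole at crop (382,207), against a hole centre of (375,202). That 1 mm offset agrees with the computed correction, so I'll descend.

Call:
carry_out(deltas=[{"tx": 0.003,"ty": 0.006,"tz": 0.0,"wx": -0.001,"wy": 0.001,"wz": 0,"jaw": -1},{"tx": 0.003,"ty": 0.006,"tz": 0.04,"wx": -0.001,"wy": 0.001,"wz": 0,"jaw": -1},{"tx": 0.003,"ty": 0.006,"tz": 0.08,"wx": -0.001,"wy": 0.001,"wz": 0,"jaw": -1},{"tx": 0.003,"ty": 0.006,"tz": 0.11,"wx": -0.001,"wy": 0.001,"wz": 0,"jaw": -1},{"tx": 0.003,"ty": 0.006,"tz": 0.14,"wx": -0.001,"wy": 0.001,"wz": 0,"jaw": -1},{"tx": 0.003,"ty": 0.006,"tz": 0.17,"wx": -0.001,"wy": 0.001,"wz": 0,"jaw": -1},{"tx": 0.003,"ty": 0.006,"tz": 0.2,"wx": -0.001,"wy": 0.001,"wz": 0,"jaw": -1},{"tx": 0.003,"ty": 0.006,"tz": 0.2,"wx": -0.001,"wy": 0.001,"wz": 0,"jaw": -1}])

```text
t: 27.45
tool_pos: [0.493, -0.2648, 0.1102]
tool_rot: [-0.046, 0.999, 0.001, -0.001]
wrist_force: [-0.4, 0.4, -4.6]
finger_gap: 0.0219
gripper_force: 60.0
```

Run:
```python
from h import *
env.read_camera('wrist');env.read_camera('wrist')
c,L,n,d,r,k=heldplate();h=hole(L,n,d,(.0848,-.0005));print(n,d,r,h)
m=(np.hypot(L[...,0]-h[0][0],L[...,1]-h[0][1])<.009)&(L[...,2]<.013);Q=L[m];print('pin',len(Q),Q.mean(0) if len(Q) else 0)
s=env.state();print(s['wrist_force'],s['torque']);go([.4937,-.2653,.081],down(np.radians(95.23)))
```

```text
[-1.28531085e-03  2.27632438e-04 -9.99999148e-01] -0.015287927518532786 ((7.783882141113281, -0.6822280883789062), (182.30316162109375, 110.67235565185547), 0.1439352184534073) (array([ 0.0848, -0.0005,  0.0072]), np.float64(5e-05))
pin 0 0
[ 0.33172993  0.35608901 -4.68000134] [ 0.04756879  0.01964293 -0.01407331]
t [-0.0013 -0.0012  0.1518] w [-0.      0.0002  0.0007] now [ 0.4934 -0.2651  0.1114] time 27.65
```

Call:
carry_out(deltas=[{"tx": 0,"ty": 0,"tz": 0.03,"wx": 0,"wy": 0,"wz": 0,"jaw": -1},{"tx": 0,"ty": 0,"tz": 0.06,"wx": 0,"wy": 0,"wz": 0,"jaw": -1},{"tx": 0,"ty": 0,"tz": 0.08,"wx": 0,"wy": 0,"wz": 0,"jaw": -1},{"tx": 0,"ty": 0,"tz": 0.1,"wx": 0,"wy": 0,"wz": 0,"jaw": -1},{"tx": 0,"ty": 0,"tz": 0.12,"wx": 0,"wy": 0,"wz": 0,"jaw": -1},{"tx": 0,"ty": 0,"tz": 0.135,"wx": 0,"wy": 0,"wz": 0,"jaw": -1},{"tx": 0,"ty": 0,"tz": 0.142,"wx": 0,"wy": 0,"wz": 0,"jaw": -1},{"tx": 0,"ty": 0,"tz": 0.142,"wx": 0,"wy": 0,"wz": 0,"jaw": -1}])

```text
t: 28.45
tool_pos: [0.4933, -0.265, 0.0825]
tool_rot: [-0.046, 0.999, 0.0, -0.0]
wrist_force: [-1.1, 0.3, -5.3]
finger_gap: 0.022
gripper_force: 60.0
```

Call:
carry_out(deltas=[{"tx": 0,"ty": 0,"tz": 0,"wx": 0,"wy": 0,"wz": 0,"jaw": -1},{"tx": 0,"ty": 0,"tz": 0.003,"wx": 0,"wy": 0,"wz": 0,"jaw": -1},{"tx": 0,"ty": 0,"tz": 0.006,"wx": 0,"wy": 0,"wz": 0,"jaw": -1},{"tx": 0,"ty": 0,"tz": 0.009,"wx": 0,"wy": 0,"wz": 0,"jaw": -1},{"tx": 0,"ty": 0,"tz": 0.009,"wx": 0,"wy": 0,"wz": 0,"jaw": -1},{"tx": 0,"ty": 0,"tz": 0.009,"wx": 0,"wy": 0,"wz": 0,"jaw": -1},{"tx": 0,"ty": 0,"tz": 0.009,"wx": 0,"wy": 0,"wz": 0,"jaw": -1},{"tx": 0,"ty": 0,"tz": 0.009,"wx": 0,"wy": 0,"wz": 0,"jaw": -1}])

```text
t: 29.25
tool_pos: [0.4933, -0.265, 0.0809]
tool_rot: [-0.046, 0.999, 0.0, 0.0]
wrist_force: [0.5, 0.4, -5.3]
finger_gap: 0.0215
gripper_force: 60.0
```

Call:
carry_out(deltas=[{"tx": 0,"ty": 0,"tz": 0.002,"wx": 0,"wy": 0,"wz": 0,"jaw": -1},{"tx": 0,"ty": 0,"tz": 0.004,"wx": 0,"wy": 0,"wz": 0,"jaw": -1},{"tx": 0,"ty": 0,"tz": 0.006,"wx": 0,"wy": 0,"wz": 0,"jaw": -1},{"tx": 0,"ty": 0,"tz": 0.007,"wx": 0,"wy": 0,"wz": 0,"jaw": -1},{"tx": 0,"ty": 0,"tz": 0.008,"wx": 0,"wy": 0,"wz": 0,"jaw": -1},{"tx": 0,"ty": 0,"tz": 0.008,"wx": 0,"wy": 0,"wz": 0,"jaw": -1},{"tx": 0,"ty": 0,"tz": 0.008,"wx": 0,"wy": 0,"wz": 0,"jaw": -1},{"tx": 0,"ty": 0,"tz": 0.008,"wx": 0,"wy": 0,"wz": 0,"jaw": -1}])

```text
t: 30.05
tool_pos: [0.4933, -0.265, 0.0802]
tool_rot: [-0.046, 0.999, -0.0, 0.0]
wrist_force: [-3.9, 1.9, 8.1]
finger_gap: 0.022
gripper_force: 60.0
```

Contact is felt as the force turned upward by about 13 N. Releasing and retreating straight up.

Call:
carry_out(deltas=[{"tx": 0,"ty": 0,"tz": 0,"wx": 0,"wy": 0,"wz": 0,"jaw": 1},{"tx": 0,"ty": 0,"tz": 0,"wx": 0,"wy": 0,"wz": 0,"jaw": 1},{"tx": 0,"ty": 0,"tz": 0,"wx": 0,"wy": 0,"wz": 0,"jaw": 1},{"tx": 0,"ty": 0,"tz": 0,"wx": 0,"wy": 0,"wz": 0,"jaw": 1},{"tx": 0,"ty": 0,"tz": 0,"wx": 0,"wy": 0,"wz": 0,"jaw": 1},{"tx": 0,"ty": 0,"tz": 0,"wx": 0,"wy": 0,"wz": 0,"jaw": 1},{"tx": 0,"ty": 0,"tz": -0.05,"wx": 0,"wy": 0,"wz": 0,"jaw": 1},{"tx": 0,"ty": 0,"tz": -0.15,"wx": 0,"wy": 0,"wz": 0,"jaw": 1}])

```text
t: 30.85
tool_pos: [0.4928, -0.2647, 0.1091]
tool_rot: [-0.046, 0.999, 0.001, -0.001]
wrist_force: [-0.5, 0.2, 0.1]
finger_gap: 0.0802
gripper_force: 0.0
```

Call:
carry_out(deltas=[{"tx": 0,"ty": 0,"tz": -0.1,"wx": 0,"wy": 0,"wz": 0,"jaw": 1},{"tx": 0,"ty": 0,"tz": -0.25,"wx": 0,"wy": 0,"wz": 0,"jaw": 1},{"tx": 0,"ty": 0,"tz": -0.45,"wx": 0,"wy": 0,"wz": 0,"jaw": 1},{"tx": 0,"ty": 0,"tz": -0.6,"wx": 0,"wy": 0,"wz": 0,"jaw": 1},{"tx": 0,"ty": 0,"tz": -0.7,"wx": 0,"wy": 0,"wz": 0,"jaw": 1},{"tx": -0.2,"ty": 0,"tz": -0.7,"wx": 0,"wy": 0,"wz": 0,"jaw": 1},{"tx": -0.4,"ty": 0,"tz": -0.7,"wx": 0,"wy": 0,"wz": 0,"jaw": 1},{"tx": -0.4,"ty": 0,"tz": -0.7,"wx": 0,"wy": 0,"wz": 0,"jaw": 1}])

```text
t: 31.65
tool_pos: [0.576, -0.257, 0.2497]
tool_rot: [-0.047, 0.999, -0.0, 0.001]
wrist_force: [-1.0, -0.5, -0.4]
finger_gap: 0.0953
gripper_force: 0.0
```

Run:
```python
from h import *
env.read_camera('wrist');env.read_camera('wrist')
s=env.state();c=look('wrist');W=cloud(c);print(s['tool_pos'])
I=W[(np.abs(W[...,2]-.066)<.006)&(np.hypot(W[...,0]-.495,W[...,1]+.266)<.12)];k=np.median(I,0)
for _ in range(4):
    if _==0: n=np.array([0,0,1.]);d=k[2]
    J=I[np.abs(I@n-d)<.002];n=np.linalg.svd(J-J.mean(0),full_matrices=False)[2][2];n*=np.sign(n[2]);d=J.mean(0)@n
print('top face z',np.median(J[:,2]),'n',n,len(J),cv2.minAreaRect((J[:,:2]*1000).astype(np.float32)))
```

```text
[ 0.57305645 -0.25723159  0.24934533]
top face z 0.06502944307821712 n [1.11935109e-04 5.96438213e-04 9.99999816e-01] 17009 ((498.4657287597656, -265.4018249511719), (191.51177978515625, 110.2624740600586), 5.22470760345459)
```

The plate's top face measures 65 mm with the camera's steady −1 mm bias, so 66 mm as expected. It is level and lined up with the mould. Handing in.

```bash
python3 -c "
from station import env
print(env.job_done())"
```

```text
the job is handed in; nothing more can be done
None
```

Both tea cakes are flat in the wells and the top half is released, flush and level over both pins; I handed the job in at about 32 s of the 72 s, and the station gave no verdict back.

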